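# Pack the espresso machine tools into the foam of their service case

## Task

Put the cleaning brush and the spanner back into the foam of the service case: each has its own cut-out and fits it only one way round, so turn each to match and press it down past the springy foam lips until it lies fully home on the bottom of its cut-out. Then let go, and leave the other things on the counter where they stand.

Things in the scene. Friction and masses are not known exactly. Their poses are not given: they have to be found in the camera images.
- case: Fixed low open case, 160 (its x) x 124 (its y) x 18 mm, aluminium tray filled flush with grey foam, top 18 mm above the counter. Two cut-outs side by side along its x, 12 mm deep (floor 6 mm above the counter), straight walls 2 mm clear of the tool on every side; home, the handles stand 14 mm proud. Origin: centre of the underside; z up
- foam_lips (a point): point in the middle of the case, 11.5 mm up, the height of the foam lips: on both long sides of each handle slot, x -20 to +20 mm, a spring-backed rounded lip narrows the slot to 13 mm (the handle is 16). A tool only laid in stops on the lips 5 to 10 mm high; some 4 to 8 N of straight push down takes it past
- brush_pocket (a point): point on the floor of the L-shaped cut-out, where the brush's origin lies when it is home; axes those of the case, which the brush's own axes then match
- brush_pocket_head (a point): point on the floor of the L-shaped cut-out where brush_head lies when it is home (51 mm along case x, 26 mm along case y from brush_pocket, in the short leg, which points to the other cut-out)
- spanner_pocket (a point): point on the floor of the cut-out with a wide rectangular end at the case's -x side, 70 mm along case y from brush_pocket, where the spanner's origin lies when it is home; axes those of the case, which the spanner's own axes then match
- spanner_pocket_jaw (a point): point on the floor of the wide end where spanner_jaw lies when it is home (55 mm along case -x from spanner_pocket)
- brush: Loose L-shaped cleaning brush, 80 g, lying flat, 26 mm high all over: straight wooden handle 16 mm wide along its x from -50 to +40 mm, then a black head with pale bristles (rigid) from x 40 to 62 mm, reaching sideways from y -8 to +34 mm. Origin: underside of the handle, below the place to grip (across y, 16 mm wide); z up
- brush_head (a point): point under the bristle end of the brush, at x 51, y 26 mm, z 0 of the brush
- spanner: Loose spanner, 120 g, lying flat: black plastic handle 16 mm wide and 26 mm high along its x from -12 to +62 mm, steel neck 12 mm wide, then a forked steel jaw 36 mm wide (y -18 to +18), 14 mm high, from x -30 to -62 mm. Origin: underside of the handle, below the place to grip (across y, 16 mm wide; best at x 10 mm); z up
- spanner_jaw (a point): point under the jaw end of the spanner, at x -55 mm, y 0, z 0 of the spanner
- mug_2: bystander: small cream mug, 55 mm high, origin centre of underside
- tub_1: bystander: small tub with a foil lid, 72 mm wide, 71 mm high, origin centre of underside
- salt: bystander: salt shaker, 42 mm wide, 94 mm high, origin centre of underside

How it is judged:
By the outcome, as a careful person would: the job done as asked, in the order asked, and still so for the second after the job is handed in, with the robot touching nothing.
It also fails if it takes over 72 s, if anything falls off the work surface, if the arm or the gripper's body presses on something with over 40 N, if the wrist force passes 120 N, or if a joint passes its speed limit or range.

## Robot

A 6-joint arm with a two-finger parallel gripper is mounted at the origin on a cart in front of the work surface, level with it; the furniture and walls round the work are solid. World frame = base frame: x ahead of the robot, y to its left, z up, the work surface at z = 0. Lengths are in m, angles in rad, forces in N, time in s.
With the tool pointing down it reaches from about 0.35 to 0.85 m from the base axis. Payload 8.1 kg.
Tool frame: the origin (TCP) lies at the very end of the fingers, on their centre line; the grasp point (between the pads) lies 19 mm behind it; z points along the fingers, y is the line along which they close (so a half turn about z gives the same grasp; the last joint's range is limited). The gripper opens to 93 mm and grips with 3 to 60 N. Pads are 15 mm wide; open, the fingers measure 128 mm over their backs; the gripper's body (75 mm by 188 mm) begins 65 mm behind the grasp point.
Start: joints at [1.081, 0.13, 1.488, -0, 1.523, -0.085], TCP at [0.236, 0.552, 0.219] pointing down, gripper open.
Joint ranges: [-2.96, 2.96], [-0.89, 2.26], [0.02, 2.5], [-1.34, 4.48], [0, 2.73], [-2.66, 2.66]. Speed limits (rad/s): [2.39, 2.39, 2.79, 3.14, 3.14, 3.14].

## Interface

Orientations are given as a rotation vector (axis times angle).
In Python, from plant import monitor, eyes, ticket gives the robot as it stands.
- The arm moves only by the tool arm_command, never from a script. Its argument "deltas" is a list that holds one entry, the list of rows, each a list of 6 numbers: the shift along the world's x, y, z in cm, then the turn, a rotation vector about the world's x, y, z in degrees. In form: [[[tx, ty, tz, rx, ry, rz], ...]]. A call has 1 to 12 rows; each row shifts and turns the commanded pose from where the row before left it; what a row does not reach is not made up. A row lasts 1/12 s, in which the tool goes at most 41.7 mm and 7.16 degrees, less where a joint would pass 70% of its speed; a pose out of reach is approached as far as the arm can. A call is refused whole if a number of a shift passes 4.17 or a number of a turn 7.16, either way. A call with a gripper value outside its range is refused whole. "gripper" is the opening, from -1 (shut) to 1 (fully open), set as the call begins (left out, the last holds). The fingers move at their own pace and stop on an object; "squeeze" is the grip in N (left out, the last holds). Time passes only in rows, so rows that do not move let the fingers close. It gives the time, the measured TCP pose, the force, the opening and the grip force at its end, in the units of the state.
- monitor.read_state(): the state, without advancing time (a new reading comes with each control period).
- eyes.read_camera(name): name is "scene" or "side" or "wrist"; returns the picture (384x512x3 uint8, blue, green, red); there is no depth.
- eyes.camera_model(name): a dict with "fx", "fy", "cx", "cy" (pixels), "rvec" (rotation vector, rad) and "tvec" (3), from world to camera coordinates, as OpenCV has them. Camera axes: x right, y down, z forward; pixel columns grow to the right and rows downward; lengths in m; the calibration is good to about 2 mm. A picture is of the moment at which its call begins: read the wrist's pose just before it. camera_model takes no time and is no camera call; for the wrist camera it gives the pose at the moment of the call.
- ticket.close_job(): hands the job in; it is judged then, once.
The state is a dict: "t": time; "q": joint angles; "dq": joint speeds; "joint_torque": joint torques, N m; "tool_pos": TCP position; "orientation": TCP orientation; "force": force on the tool from outside, world axes, zero at the start; "wrist_torque": the same for the moment, N m; "opening": finger opening in m; "gripper_force": force on a finger pad.
Only numpy, scipy, OpenCV 4.12 (cv2) and the standard library are available. Lean on these libraries where they do the work, as an engineer would, in place of code of your own. Each camera call takes 0.05 s, during which the arm holds its last target. There are 200 camera calls.

## Working session

There is one attempt and no reset: what is moved stays moved. The work goes in short steps, Python scripts to look and compute and a tool call to move; the robot and the scene stay as the last step left them, time stands still between calls to the robot, and variables do not carry over. Pictures are saved under pics/ and viewed, at most 10 in all, crops included, and the job is handed in when it is done.

Besides the shell and the picture viewer there is one more tool, called after "Call:" by a JSON object that holds its "fn" and its "kwargs". arm_command: Moves the arm, as the interface text tells. Its arguments: {"type":"object","properties":{"deltas":{"type":"array"},"gripper":{"type":"number"},"squeeze":{"type":"number"}},"required":["deltas"]}

```bash
mkdir -p pics; python3 - <<'E'
from plant import monitor, eyes
import cv2,numpy as np
s=monitor.read_state();print(s)
for n in("scene","side","wrist"):
    im=eyes.read_camera(n);cv2.imwrite(f"pics/{n}0.png",im);m=eyes.camera_model(n);print(n,m)
a=cv2.imread("pics/scene0.png")
cv2.imwrite("pics/s0.png",cv2.resize(a,(800,600),interpolation=cv2.INTER_CUBIC))
a=np.hstack([cv2.imread("pics/side0.png"),cv2.imread("pics/wrist0.png")])
cv2.imwrite("pics/sw0.png",cv2.resize(a,(800,300),interpolation=cv2.INTER_AREA))
E
```

```text
{'t': 0.0, 'q': array([ 1.08059367e+00,  1.31121300e-01,  1.48925467e+00, -2.05820190e-05,
        1.52298555e+00, -8.53739068e-02]), 'dq': array([-2.12970839e-03, -1.15746517e-03,  1.23246202e-03, -1.56069079e-03,
        1.98219330e-03, -3.88270130e-05]), 'joint_torque': array([-4.30839987e-05, -5.59845471e+01, -4.91755807e+01,  7.69118406e-02,
        3.53105902e-02, -1.93820692e-04]), 'tool_pos': array([0.23602804, 0.55102472, 0.21762476]), 'orientation': array([-6.31471333e-01, -3.07698079e+00,  2.67301580e-03]), 'force': array([-0.08254103,  0.05263926,  0.68987964]), 'wrist_torque': array([ 0.00491783,  0.0606562 , -0.02905289]), 'gripper_force': 0.0, 'opening': 0.09263077655210075}
scene {'fx': 490.940811713508, 'fy': 490.940811713508, 'cx': 253.35615824069706, 'cy': 181.9608144107991, 'rvec': array([ 1.92065757, -0.79947945,  0.52462416]), 'tvec': array([-0.43193731,  0.2136869 ,  0.73561514])}
side {'fx': 407.11878790496894, 'fy': 407.11878790496894, 'cx': 253.37444249913975, 'cy': 196.35444250109956, 'rvec': array([ 2.19498577, -0.70498323,  0.31716611]), 'tvec': array([-0.49729548,  0.25015831,  0.7965765 ])}
wrist {'fx': 267.4239725791573, 'fy': 267.4239725791573, 'cx': 256.71591760594987, 'cy': 193.18988606485118, 'rvec': array([-2.40516866, -1.58647002, -0.23765797]), 'tvec': array([-0.59957112, -0.03390566,  0.39220117])}
```

View pics/s0.png

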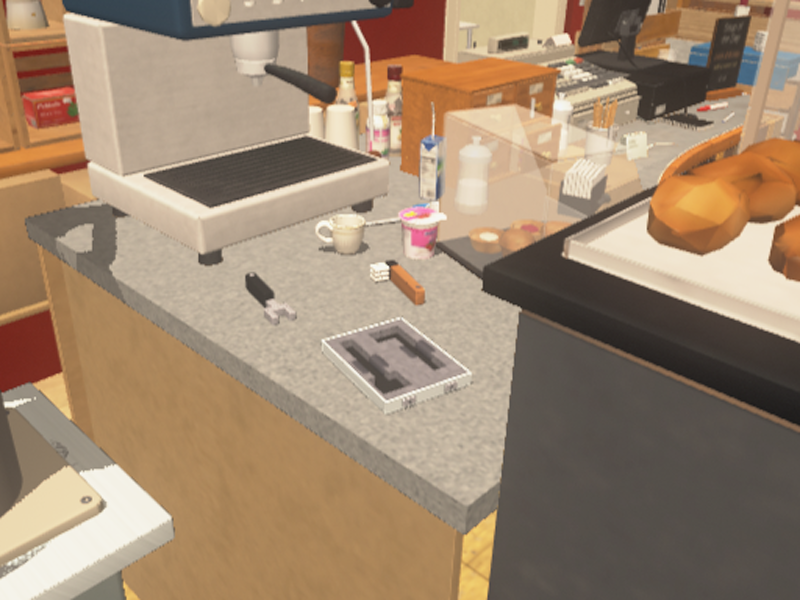

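View pics/sw0.png

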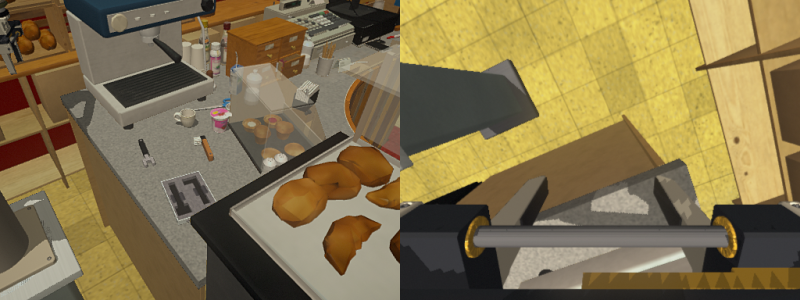

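The scene picture (800x600) shows the case's top corners near (321,342), (402,319), (471,373) and (386,402). The spanner runs from its handle end at (250,280) to its jaw at (280,315). The brush handle runs from (422,295) to the bristles at (378,271). I'll cast these points to positions.

```bash
cat > h.py <<'E'
import cv2,numpy as np
def ray(m,uv,z):
    R=cv2.Rodrigues(np.array(m["rvec"]))[0];t=np.array(m["tvec"])
    uv=np.atleast_2d(np.array(uv,float))
    d=np.c_[(uv[:,0]-m["cx"])/m["fx"],(uv[:,1]-m["cy"])/m["fy"],np.ones(len(uv))]@R
    c=-R.T@t
    return c+d*((z-c[2])/d[:,2])[:,None]
def proj(m,P):
    P=np.atleast_2d(np.array(P,float))
    return cv2.projectPoints(P,np.array(m["rvec"]),np.array(m["tvec"]),np.array([[m["fx"],0,m["cx"]],[0,m["fy"],m["cy"]],[0,0,1]]),None)[0][:,0]
E
python3 - <<'E'
from plant import eyes
from h import *
m=eyes.camera_model("scene");k=1.5625
np.set_printoptions(precision=4,suppress=True)
c=np.array([(321,342),(402,319),(471,373),(386,402)])/k
P=ray(m,c,.018);print(P,P.mean(0),np.linalg.norm(P-np.roll(P,-1,0),axis=1))
print("span",ray(m,np.array([(250,275),(268,300)])/k,.026),ray(m,np.array([(272,319),(292,311)])/k,.014))
print("brush",ray(m,np.array([(419,291),(392,263),(377,271)])/k,.026))
print("mug,tub",ray(m,np.array([(349,248),(420,252)])/k,.0))
print(ray(m,np.array([(405,320)])/k,.0), "machine foot",ray(m,np.array([(210,262),(370,212)])/k,0), "glass",ray(m,np.array([(485,275)])/k,0))
a=eyes.read_camera("scene");s=eyes.read_camera("side")
cr=cv2.resize(a[165:265,150:310],(800,500),interpolation=cv2.INTER_CUBIC);cv2.imwrite("pics/s1.png",cr)
E
```

```text
[[ 0.4409 -0.0405  0.018 ]
 [ 0.5606 -0.071   0.018 ]
 [ 0.5246 -0.2211  0.018 ]
 [ 0.4075 -0.1911  0.018 ]] [ 0.4834 -0.1309  0.018 ] [0.1235 0.1543 0.1209 0.1543]
span [[0.4826 0.1667 0.026 ]
 [0.4534 0.0856 0.026 ]] [[0.4369 0.0563 0.014 ]
 [0.4709 0.0552 0.014 ]]
brush [[ 0.6276 -0.041   0.026 ]
 [ 0.667   0.0516  0.026 ]
 [ 0.63    0.0474  0.026 ]]
mug,tub [[0.6963 0.1809 0.    ]
 [0.7726 0.0876 0.    ]]
[[ 0.5851 -0.0543  0.    ]] machine foot [[0.4949 0.2927 0.    ]
 [0.8384 0.2754 0.    ]] glass [[ 0.7831 -0.0425  0.    ]]
```

View pics/s1.png

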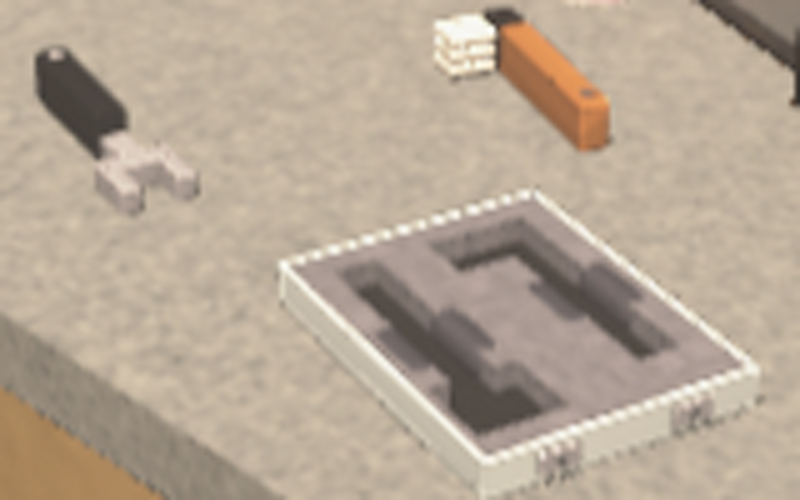

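The crop shows the case's wide spanner end at the lower right, so case +x points roughly along world +y (yaw about 76°). Both tools already lie roughly in that direction. I'll move the wrist camera over the area.

Call:
{"fn": "arm_command", "kwargs": {"deltas": [[[1,-3.9,0.8,0,0,-6.8],[1,-3.9,0.8,0,0,-6.8],[1,-3.9,0.8,0,0,-6.8],[1,-3.9,0.8,0,0,-6.8],[1,-3.9,0.8,0,0,-6.8],[1,-3.9,0.8,0,0,-6.8],[1,-3.9,0.8,0,0,-6.8],[1,-3.9,0.8,0,0,-6.8],[1,-3.9,0.8,0,0,-6.8],[2,-3.3,0,0,0,-6.8],[2,-3.3,0,0,0,-6.8],[2,-3.3,0,0,0,-6.8]]], "gripper": 1, "squeeze": 25}}

```text
t: 1.25
tool_pos: [0.3869, 0.0997, 0.2913]
orientation: [2.494, 1.909, 0.003]
force: [0.6, 0.8, 0.7]
opening: 0.0931
gripper_force: 0.0
```

Call:
{"fn": "arm_command", "kwargs": {"deltas": [[[2,-3,0,0,0,0],[2,-3,0,0,0,0],[2,-3,0,0,0,0],[0,0,0,0,0,0],[0,0,0,0,0,0],[0,0,0,0,0,0]]]}}

```text
t: 1.75
tool_pos: [0.446, 0.0116, 0.2904]
orientation: [-2.489, -1.915, 0.001]
force: [0.6, 0.7, -0.7]
opening: 0.093
gripper_force: 0.0
```

```bash
python3 - <<'E'
from plant import monitor,eyes
from h import *
np.set_printoptions(precision=4,suppress=True)
s=monitor.read_state();m=eyes.camera_model("wrist");a=eyes.read_camera("wrist")
R=cv2.Rodrigues(m["rvec"])[0];c=-R.T@m["tvec"]
Rt=cv2.Rodrigues(s["orientation"])[0]
print(s["t"],s["tool_pos"],Rt,c,R[2]);print(Rt.T@(c-s["tool_pos"]),Rt.T@R.T)
cv2.imwrite("pics/w1.png",a)
np.save("m1.npy",m,allow_pickle=True)
E
```

```text
1.75 [0.446  0.0116 0.2904] [[ 0.2561  0.9666 -0.0008]
 [ 0.9666 -0.2561  0.0005]
 [ 0.0003 -0.0009 -1.    ]] [0.4669 0.092  0.4565] [-0.0767 -0.2851 -0.9554]
[ 0.0831 -0.0006 -0.1661] [[-0.     -0.9554 -0.2955]
 [ 1.      0.0001 -0.0002]
 [ 0.0003 -0.2955  0.9554]]
```

View pics/w1.png

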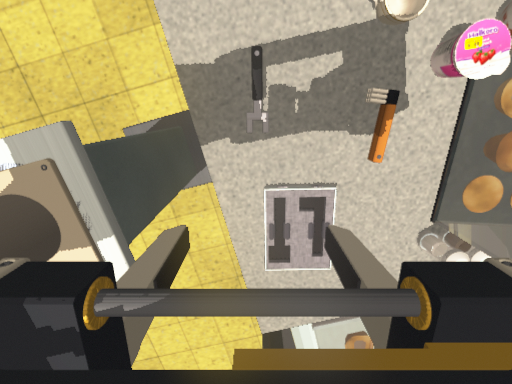

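The wrist view shows the case at (265-337, 187-270), with its cut-outs clear. The spanner is at (257,45)-(257,130) and the brush is at (378,160)-(385,95). I'll take two close-ups for accuracy.

Call:
{"fn": "arm_command", "kwargs": {"deltas": [[[0.3,-2.7,-2.5,0,0,0],[0.3,-2.7,-2.5,0,0,0],[0.3,-2.7,-2.5,0,0,0],[0.3,-2.7,-2.5,0,0,0],[0.3,-2.7,-2.5,0,0,0],[0.3,-2.7,-2.5,0,0,0],[0,0,0,0,0,0],[0,0,0,0,0,0],[0,0,0,0,0,0],[0,0,0,0,0,0]]]}}

```text
t: 2.63
tool_pos: [0.4653, -0.1494, 0.1423]
orientation: [2.486, 1.918, 0.002]
force: [0.5, -0.2, -0.3]
opening: 0.0927
gripper_force: 0.0
```

```bash
python3 - <<'E'
from plant import monitor,eyes
import pickle,cv2
a=[eyes.read_camera("wrist") for _ in range(2)][1];m=eyes.camera_model("wrist");s=monitor.read_state()
pickle.dump((a,m,s),open("case.pkl","wb"));print(s["t"],s["tool_pos"],s["orientation"])
cv2.imwrite("pics/w2.png",a)
E
```

```text
2.7333 [ 0.46534447 -0.1496074   0.14230306] [2.48529448e+00 1.91787015e+00 2.34583870e-03]
```

Call:
{"fn": "arm_command", "kwargs": {"deltas": [[[1,2.8,0,0,0,0],[1,2.8,0,0,0,0],[1,2.8,0,0,0,0],[1,2.8,0,0,0,0],[1,2.8,0,0,0,0],[1,2.8,0,0,0,0],[0,0,0,0,0,0],[0,0,0,0,0,0],[0,0,0,0,0,0],[0,0,0,0,0,0]]], "gripper": -0.1}}

```text
t: 3.57
tool_pos: [0.5242, 0.017, 0.141]
orientation: [2.489, 1.916, 0.0]
force: [-0.1, -0.3, 0.2]
opening: 0.0422
gripper_force: 0.0
```

```bash
python3 - <<'E'
from plant import monitor,eyes
import pickle,cv2,numpy as np
a=eyes.read_camera("wrist");m=eyes.camera_model("wrist");s=monitor.read_state()
pickle.dump((a,m,s),open("tools.pkl","wb"));print(s["t"],s["tool_pos"],s["orientation"])
b=cv2.imread("pics/w2.png")
cv2.imwrite("pics/w3.png",cv2.resize(np.vstack([b[60:300,120:440],a[30:240,120:440]]),None,fx=1.3,fy=1.3,interpolation=cv2.INTER_CUBIC))
E
```

```text
3.6167 [0.52414031 0.01673629 0.14091607] [2.48943173e+00 1.91563696e+00 1.69116836e-04]
```

View pics/w3.png

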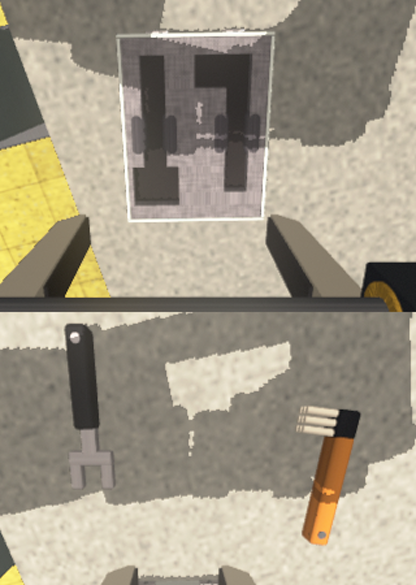

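The upper half shows the case squarely. The lower half shows the spanner with its handle up and jaw down, and the brush with its bristles up-left. Next I'll rectify the case top plane and measure the tools by colour mask.

```bash
cat >> h.py <<'E'
import pickle
def rectify(a,m,C,yaw,z,k,W,H):
    c,s=np.cos(yaw),np.sin(yaw)
    px=np.float32([[0,0],[W,0],[W,H],[0,H]])
    l=np.c_[(px[:,0]-W/2)/k,-(px[:,1]-H/2)/k]/1000
    w=np.c_[C[0]+l[:,0]*c-l[:,1]*s,C[1]+l[:,0]*s+l[:,1]*c,np.full(4,z)]
    return cv2.warpPerspective(a,cv2.getPerspectiveTransform(proj(m,w).astype(np.float32),px),(W,H),flags=cv2.INTER_CUBIC)
E
python3 - <<'E'
from h import *
np.set_printoptions(precision=4,suppress=True)
a,m,s=pickle.load(open("case.pkl","rb"))
r=rectify(a,m,(0.4834,-0.1309),np.radians(76.5),.018,4,760,600)
for i in range(-90,91,10): cv2.line(r,(380+4*i,0),(380+4*i,8 if i else 20),(0,0,255),1)
for i in range(-70,71,10): cv2.line(r,(0,300-4*i),(8 if i else 20,300-4*i),(0,0,255),1)
cv2.imwrite("pics/r1.png",r)
a,m,s=pickle.load(open("tools.pkl","rb"))
h=cv2.cvtColor(a,cv2.COLOR_BGR2HSV)
o=cv2.inRange(h,(5,130,60),(20,255,255));g=cv2.inRange(cv2.cvtColor(a,cv2.COLOR_BGR2GRAY),0,62)
for n,k,x0,x1 in(("brush",o,300,440),("span",g,150,225)):
    k=k.copy();k[:,:x0]=0;k[:,x1:]=0;k[200:]=0;k[:20]=0
    nn,lab,st,_=cv2.connectedComponentsWithStats(k)
    i=1+np.argmax(st[1:,4]);q=(lab==i).astype(np.uint8)
    c=max(cv2.findContours(q,0,2)[0],key=len)
    b=cv2.boxPoints(cv2.minAreaRect(c));print(n,st[i],b)
    P=ray(m,b,.026);print(P,P.mean(0))
    v=P[1]-P[0];w=P[2]-P[1];v=v if np.hypot(*v[:2])>np.hypot(*w[:2]) else w
    print(np.degrees(np.arctan2(v[1],v[0])),np.hypot(*(P[1]-P[0])[:2]),np.hypot(*w[:2]))
E
```

```text
brush [ 353  126   39   74 1603] [[351.5883 198.6471]
 [370.7647 121.9412]
 [391.9412 127.2353]
 [372.7647 203.9412]]
[[ 0.6225 -0.0198  0.026 ]
 [ 0.654   0.0567  0.026 ]
 [ 0.6742  0.046   0.026 ]
 [ 0.6443 -0.0321  0.026 ]] [0.6487 0.0127 0.026 ]
67.61196546024878 0.08282418523515057 0.022906741316369033
span [ 172   40   24   80 1353] [[170.0138  41.1655]
 [189.7931  39.5172]
 [196.3241 117.8897]
 [176.5448 119.5379]]
[[0.4823 0.1778 0.026 ]
 [0.5006 0.1744 0.026 ]
 [0.4839 0.1059 0.026 ]
 [0.4641 0.1095 0.026 ]] [0.4827 0.1419 0.026 ]
-103.70877359754915 0.018650761604170386 0.07048062611093872
```

View pics/r1.png

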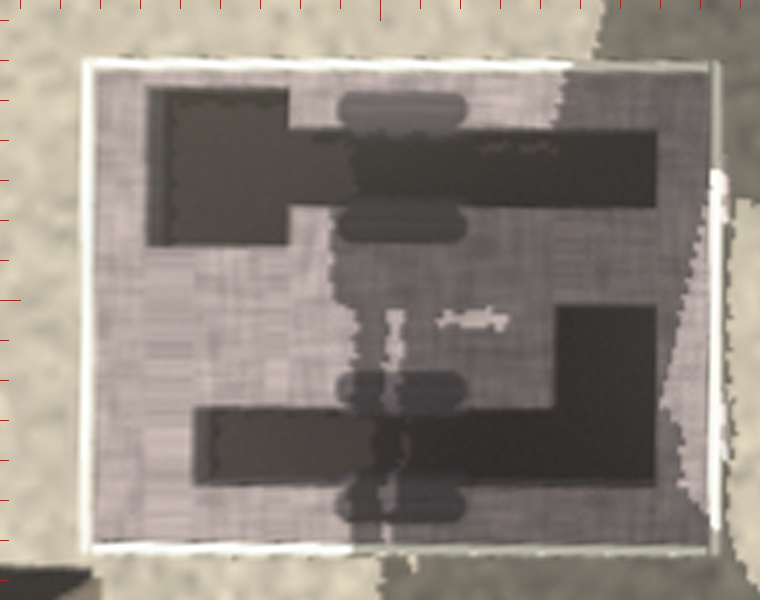

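The rectified view puts the case centre at (0.4865, -0.1260) with yaw 76.4°. That gives brush_pocket at (0.5205, -0.1342) and spanner_pocket at (0.4525, -0.1178). The brush origin is near (0.652, 0.0115) with yaw about 68.5°. I'll move over the brush.

Call:
{"fn": "arm_command", "kwargs": {"deltas": [[[3.2,-0.1,0,0,0,-1.7],[3.2,-0.1,0,0,0,-1.7],[3.2,-0.1,0,0,0,-1.7],[3.2,-0.2,0,0,0,-1.7],[0,0,-2.5,0,0,0],[0,0,-2.5,0,0,0],[0,0,-2.5,0,0,0],[0,0,0,0,0,0],[0,0,0,0,0,0],[0,0,0,0,0,0],[0,0,0,0,0,0]]], "gripper": 0.1}}

```text
t: 4.53
tool_pos: [0.6539, 0.012, 0.0684]
orientation: [2.597, 1.764, 0.005]
force: [0.7, -0.3, -0.0]
opening: 0.0513
gripper_force: 0.0
```

```bash
python3 - <<'E'
from plant import monitor,eyes
from h import *
np.set_printoptions(precision=4,suppress=True)
s=monitor.read_state();m=eyes.camera_model("wrist");a=eyes.read_camera("wrist")
x=cv2.Rodrigues(s["orientation"])[0][:,0];yaw=np.arctan2(x[1],x[0]);print(s["t"],s["tool_pos"],np.degrees(yaw))
r=rectify(a,m,s["tool_pos"],yaw,.026,4,760,500);cv2.imwrite("pics/r2.png",np.vstack([r[:,::1]]))
cv2.imwrite("pics/w4.png",a)
h=cv2.cvtColor(r,cv2.COLOR_BGR2HSV);o=cv2.inRange(h,(5,130,60),(20,255,255))
for u in range(260,660,40):
    k=np.where(o[:,u])[0];k=k[(k>120)&(k<380)]
    print((u-380)/4,(250-k.min())/4 if len(k) else None,(250-k.max())/4 if len(k) else None)
k=np.where(o[245:256].any(0))[0];print((k.min()-380)/4,(k.max()-380)/4)
E
```

```text
4.5333 [0.6539 0.012  0.0684] 68.37602801575855
-30.0 7.25 -7.75
-20.0 7.25 -7.75
-10.0 7.25 -7.75
0.0 6.75 -7.5
10.0 7.0 -7.5
20.0 7.0 -7.5
30.0 7.0 -7.5
40.0 None None
50.0 None None
60.0 None None
-49.75 39.5
```

View pics/r2.png

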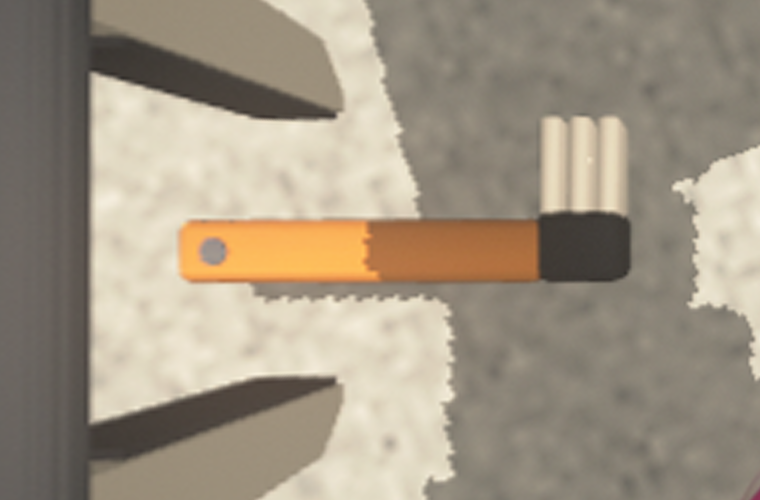

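The brush lies dead centred and aligned in the tool frame: x from -49.8 to 39.5, y centre -0.3 mm. I'll descend until the tips are 14 mm above the counter and grip.

Call:
{"fn": "arm_command", "kwargs": {"deltas": [[[0,0,-1.8,0,0,0],[0,0,-1.8,0,0,0],[0,0,-1.8,0,0,0],[0,0,0,0,0,0],[0,0,0,0,0,0]]]}}

```text
t: 5.0
tool_pos: [0.652, 0.0125, 0.012]
orientation: [-2.598, -1.766, 0.001]
force: [-0.1, 0.5, 0.9]
opening: 0.0509
gripper_force: 0.0
```

Call:
{"fn": "arm_command", "kwargs": {"deltas": [[[0,0,0,0,0,0],[0,0,0,0,0,0],[0,0,0,0,0,0],[0,0,0,0,0,0],[0,0,0,0,0,0],[0,0,0,0,0,0],[0,0,0,0,0,0],[0,0,0,0,0,0]]], "gripper": -1, "squeeze": 40}}

```text
t: 5.67
tool_pos: [0.6528, 0.0125, 0.0122]
orientation: [2.598, 1.766, 0.001]
force: [0.7, -0.2, 3.5]
opening: 0.0156
gripper_force: 40.0
```

The tips are at 12 mm, so they would just touch the foam when the brush is home. I'll regrip 2.5 mm higher.

Call:
{"fn": "arm_command", "kwargs": {"deltas": [[[0,0,0,0,0,0],[0,0,0.25,0,0,0],[0,0,0,0,0,0],[0,0,0,0,0,0]]], "gripper": -0.4}}

```text
t: 6.0
tool_pos: [0.6522, 0.0126, 0.0141]
orientation: [-2.598, -1.766, 0.0]
force: [0.1, -0.5, 0.5]
opening: 0.0278
gripper_force: 0.0
```

Call:
{"fn": "arm_command", "kwargs": {"deltas": [[[0,0,0,0,0,0],[0,0,0,0,0,0],[0,0,0,0,0,0],[0,0,0,0,0,0],[0,0,0,0,0,0],[0,0,0,0,0,0]]], "gripper": -1, "squeeze": 40}}

```text
t: 6.5
tool_pos: [0.6522, 0.0125, 0.014]
orientation: [-2.598, -1.766, 0.0]
force: [-0.2, -0.2, -0.6]
opening: 0.0153
gripper_force: 40.0
```

Call:
{"fn": "arm_command", "kwargs": {"deltas": [[[0,0,1.5,0,0,0],[0,0,3,0,0,0],[-2.6,-2.9,0.5,0,0,1.6],[-2.6,-2.9,0,0,0,1.6],[-2.6,-2.9,0,0,0,1.6],[-2.6,-2.9,0,0,0,1.6],[-2.6,-2.9,0,0,0,1.6],[0,0,0,0,0,0],[0,0,0,0,0,0],[0,0,0,0,0,0],[0,0,0,0,0,0]]]}}

```text
t: 7.42
tool_pos: [0.5233, -0.1319, 0.065]
orientation: [2.468, 1.943, 0.002]
force: [-0.2, 0.5, -0.1]
opening: 0.0158
gripper_force: 40.0
```

```bash
python3 - <<'E'
from plant import monitor,eyes
from h import *
np.set_printoptions(precision=4,suppress=True)
s=monitor.read_state();m=eyes.camera_model("wrist");a=eyes.read_camera("wrist")
x=cv2.Rodrigues(s["orientation"])[0][:,0];yaw=np.arctan2(x[1],x[0]);print(s["t"],s["tool_pos"],np.degrees(yaw),s["orientation"],s["opening"],s["force"])
r=rectify(a,m,s["tool_pos"],yaw,s["tool_pos"][2]+.0115,4,760,500)
f=rectify(a,m,(.4865,-.1260),np.radians(76.4),.018,4,760,500)
cv2.imwrite("pics/r3.png",cv2.resize(np.vstack([r,f]),None,fx=.6,fy=.6,interpolation=cv2.INTER_AREA))
h=cv2.cvtColor(r,cv2.COLOR_BGR2HSV);o=cv2.inRange(h,(5,130,60),(20,255,255))
for u in range(380,560,20):
    k=np.where(o[:,u])[0];k=k[(k>120)&(k<380)]
    print((u-380)/4,(250-k.min())/4 if len(k) else None,(250-k.max())/4 if len(k) else None)
k=np.where(o[240:260].any(0))[0];print((k.min()-380)/4,(k.max()-380)/4)
E
```

```text
7.4167 [ 0.5233 -0.1319  0.065 ] 76.43047628949685 [2.4676 1.9429 0.0016] 0.015823999658743513 [-0.1654  0.4847 -0.0811]
0.0 8.25 -7.0
5.0 8.25 -7.0
10.0 8.25 -6.75
15.0 8.0 -6.75
20.0 8.0 -6.75
25.0 8.25 -7.0
30.0 8.0 -6.75
35.0 8.0 -6.75
40.0 -6.0 -6.0
-95.0 39.75
```

View pics/r3.png

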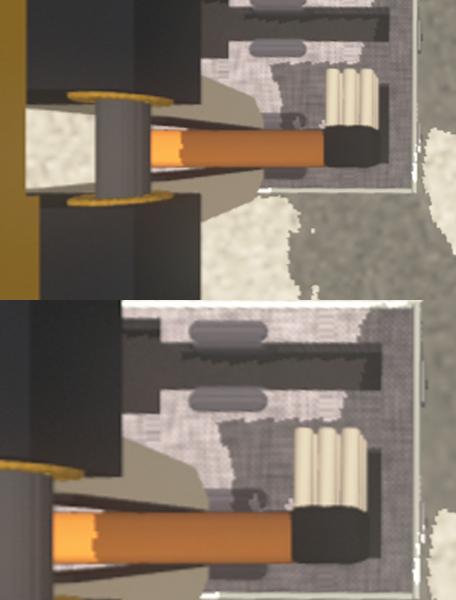

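The brush is held straight: tool-frame x end at 39.75, y centre about +0.5 mm. The case pose checks out in this view too. I'll nudge and lower to just above the foam.

Call:
{"fn": "arm_command", "kwargs": {"deltas": [[[-0.25,-0.24,0,0,0,0],[0,0,-1.2,0,0,0],[0,0,-1.2,0,0,0],[0,0,0,0,0,0],[0,0,0,0,0,0],[0,0,0,0,0,0],[0,0,0,0,0,0]]]}}

```text
t: 8.05
tool_pos: [0.52, -0.1349, 0.0403]
orientation: [2.469, 1.943, 0.0]
force: [0.0, -1.1, -0.6]
opening: 0.0154
gripper_force: 40.0
```

```bash
python3 - <<'E'
from plant import monitor,eyes
from h import *
np.set_printoptions(precision=4,suppress=True)
for i in range(4):
    m=eyes.camera_model("wrist");s=monitor.read_state();a=eyes.read_camera("wrist")
    x=cv2.Rodrigues(s["orientation"])[0][:,0];yaw=np.arctan2(x[1],x[0]);print(s["t"],s["tool_pos"],np.degrees(yaw),s["force"])
C=(.4865,-.1260);Y=np.radians(76.4)
# brush in case coordinates (plane at handle top), case at foam plane
r=rectify(a,m,C,Y,s["tool_pos"][2]+.012,4,760,600);f=rectify(a,m,C,Y,.018,4,760,600)
h=cv2.cvtColor(r,cv2.COLOR_BGR2HSV);o=cv2.inRange(h,(5,130,60),(20,255,255))
for u in range(460,540,20):
    k=np.where(o[:,u])[0];k=k[k>350];print((u-380)/4,(300-k.min())/4,(300-k.max())/4)
k=np.where(o[430:450].any(0))[0];print("end",(k.max()-380)/4)
g=cv2.cvtColor(f,cv2.COLOR_BGR2GRAY);v=g[:,500:600].mean(1);d=np.diff(cv2.GaussianBlur(v[:,None],(1,9),0)[:,0])
for lo,hi in((100,200),(200,300)):print("slot edge",(300-(lo+np.argmax(abs(d[lo:hi]))))/4)
v=g[150:170].mean(0);d=np.diff(cv2.GaussianBlur(v[:,None],(1,9),0)[:,0]);print("slot end",(600+np.argmax(d[600:660])-380)/4)
E
```

```text
8.05 [ 0.52   -0.1349  0.0403] 76.41193127196664 [ 0.0306 -1.062  -0.617 ]
8.1 [ 0.5201 -0.135   0.0405] 76.40468420491065 [-0.6244 -0.0487 -0.6155]
8.15 [ 0.5202 -0.135   0.0406] 76.406854601569 [ 0.4076 -0.127  -0.8501]
8.2 [ 0.5202 -0.135   0.0406] 76.4035548846017 [-0.5152 -0.2732 -1.0389]
20.0 -26.75 -41.75
25.0 -26.5 -41.75
30.0 -27.0 -41.75
35.0 -27.0 -41.75
end 39.0
slot edge 45.0
slot edge 25.0
slot end 63.75
```

Call:
{"fn": "arm_command", "kwargs": {"deltas": [[[0.05,0.07,0,0,0,0],[0,0,0,0,0,0],[0,0,-0.4,0,0,0],[0,0,-0.4,0,0,0],[0,0,-0.3,0,0,0],[0,0,0,0,0,0],[0,0,0,0,0,0]]]}}

```text
t: 8.83
tool_pos: [0.5207, -0.1343, 0.0291]
orientation: [2.468, 1.943, 0.001]
force: [2.7, -0.8, -0.4]
opening: 0.0155
gripper_force: 40.0
```

Call:
{"fn": "arm_command", "kwargs": {"deltas": [[[0.04,0,0,0,0,0],[0,0,-0.3,0,0,0],[0,0,-0.3,0,0,0],[0,0,-0.2,0,0,0],[0,0,-0.1,0,0,0],[0,0,0,0,0,0],[0,0,0,0,0,0]]]}}

```text
t: 9.42
tool_pos: [0.5206, -0.1342, 0.0201]
orientation: [-2.469, -1.943, 0.0]
force: [0.5, -0.3, 1.9]
opening: 0.0154
gripper_force: 40.0
```

Call:
{"fn": "arm_command", "kwargs": {"deltas": [[[0,0,-0.1,0,0,0],[0,0,0,0,0,0],[0,0,0,0,0,0],[0,0,0,0,0,0]]]}}

```text
t: 9.75
tool_pos: [0.5208, -0.1343, 0.0199]
orientation: [2.469, 1.943, 0.0]
force: [-2.7, -1.0, 9.1]
opening: 0.0157
gripper_force: 40.0
```

Call:
{"fn": "arm_command", "kwargs": {"deltas": [[[0,0,0,0,0,0],[0,0,0,0,0,0],[0,0,0,0,0,0],[0,0,1,0,0,0],[0,0,2,0,0,0],[0,0,3,0,0,0],[0,0,0,0,0,0],[0,0,0,0,0,0]]], "gripper": -0.4}}

```text
t: 10.42
tool_pos: [0.5221, -0.1346, 0.0815]
orientation: [2.466, 1.941, 0.003]
force: [0.2, 0.2, -0.0]
opening: 0.0278
gripper_force: 0.0
```

```bash
python3 - <<'E'
from plant import monitor,eyes
from h import *
np.set_printoptions(precision=4,suppress=True)
m=eyes.camera_model("wrist");s=monitor.read_state();a=eyes.read_camera("wrist");print(s["tool_pos"])
C=(.4865,-.1260);Y=np.radians(76.4)
r=rectify(a,m,C,Y,.032,4,760,600)
h=cv2.cvtColor(r,cv2.COLOR_BGR2HSV);o=cv2.inRange(h,(5,130,60),(20,255,255))
for u in range(400,540,20):
    k=np.where(o[:,u])[0];k=k[k>350];print((u-380)/4,(300-k.min())/4,(300-k.max())/4)
k=np.where(o[430:450].any(0))[0];print("end",(k.max()-380)/4,(k.min()-380)/4)
ms=eyes.camera_model("scene");b=eyes.read_camera("scene")
cv2.imwrite("pics/s4.png",np.vstack([cv2.resize(b[190:265,200:310],(660,450),interpolation=cv2.INTER_CUBIC),cv2.resize(r,(660,521))[330:480]]))
E
```

```text
[ 0.5221 -0.1346  0.0815]
5.0 -27.5 -42.5
10.0 -27.5 -42.5
15.0 -27.5 -42.5
20.0 -27.5 -42.5
25.0 -27.5 -42.5
30.0 -27.0 -42.5
35.0 -27.25 -42.5
end 39.75 -49.25
```

View pics/s4.png

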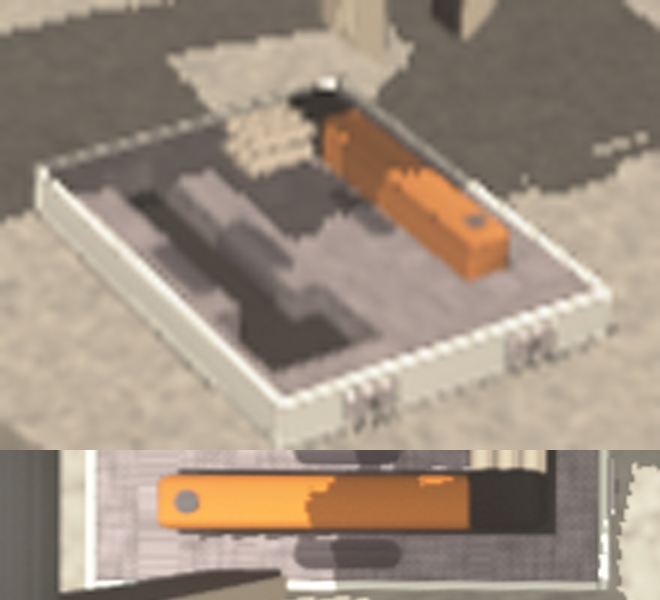

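The brush lies low in its L cut-out: orange handle at y -27.5 to -42.5, ends at 39.75 and -49.25, with the press stopping at 9 N. Now the spanner.

Call:
{"fn": "arm_command", "kwargs": {"deltas": [[[-0.65,3.73,0,0,0,-0.2],[-0.65,3.73,0,0,0,-0.2],[-0.65,3.73,0,0,0,-0.2],[-0.65,3.73,0,0,0,-0.2],[-0.65,3.73,0,0,0,-0.2],[-0.65,3.73,0,0,0,-0.2],[-0.65,3.73,-1.3,0,0,0],[0,0,0,0,0,0],[0,0,0,0,0,0],[0,0,0,0,0,0],[0,0,0,0,0,0]]], "gripper": 0.1}}

```text
t: 11.43
tool_pos: [0.475, 0.1259, 0.0657]
orientation: [-2.49, -1.916, 0.002]
force: [-0.0, 0.2, 0.4]
opening: 0.0509
gripper_force: 0.0
```

```bash
python3 - <<'E'
from plant import monitor,eyes
from h import *
np.set_printoptions(precision=4,suppress=True)
m=eyes.camera_model("wrist");s=monitor.read_state();a=eyes.read_camera("wrist")
x=cv2.Rodrigues(s["orientation"])[0][:,0];yaw=np.arctan2(x[1],x[0]);print(s["t"],s["tool_pos"],np.degrees(yaw))
r=rectify(a,m,s["tool_pos"],yaw,.026,4,760,500);cv2.imwrite("pics/r5.png",r)
g=cv2.cvtColor(r,cv2.COLOR_BGR2GRAY);o=cv2.inRange(g,0,62)
for u in range(340,600,20):
    k=np.where(o[:,u])[0];k=k[(k>180)&(k<320)]
    print((u-380)/4,(250-k.min())/4 if len(k) else None,(250-k.max())/4 if len(k) else None)
k=np.where(o[240:260].any(0))[0];k=k[k>200];print((k.min()-380)/4,(k.max()-380)/4)
E
```

```text
11.4333 [0.475  0.1259 0.0657] 75.15188370100824
-10.0 -7.5 -7.75
-5.0 6.25 -7.75
0.0 6.25 -7.75
5.0 6.5 -7.75
10.0 6.75 -7.75
15.0 6.75 -7.75
20.0 6.75 -7.75
25.0 7.0 -7.5
30.0 7.25 -7.5
35.0 7.0 -7.5
40.0 7.25 -7.5
45.0 7.25 -7.25
50.0 7.25 -7.25
-4.5 57.25
```

View pics/r5.png

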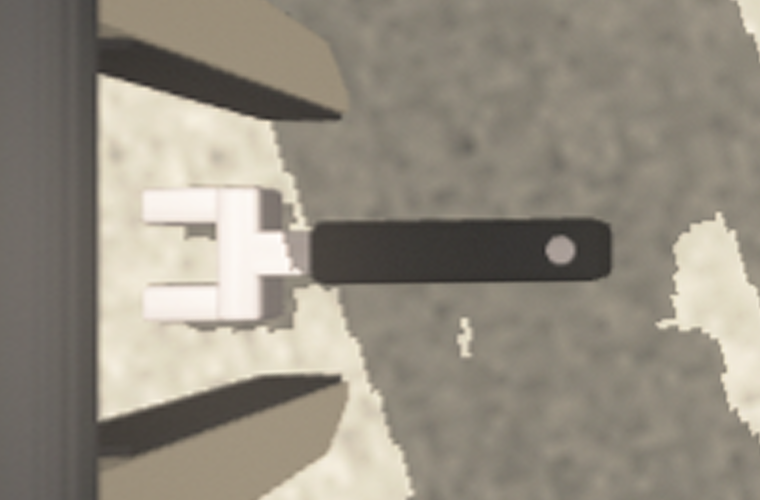

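The spanner handle runs from -17 to 57.5 mm in the tool frame, with its centreline off by -0.6 mm and 0.7° of yaw. I'll shift to grip at spanner x=10 and descend.

Call:
{"fn": "arm_command", "kwargs": {"deltas": [[[0.19,0.47,0,0,0,0.7],[0,0,-1.7,0,0,0],[0,0,-1.7,0,0,0],[0,0,-1.7,0,0,0],[0,0,0,0,0,0],[0,0,0,0,0,0],[0,0,0,0,0,0]]]}}

```text
t: 12.07
tool_pos: [0.4779, 0.1314, 0.0161]
orientation: [2.478, 1.931, 0.001]
force: [-0.4, 0.3, 0.1]
opening: 0.0512
gripper_force: 0.0
```

Call:
{"fn": "arm_command", "kwargs": {"deltas": [[[0,0,0,0,0,0],[0,0,0,0,0,0],[0,0,0,0,0,0],[0,0,0,0,0,0],[0,0,0,0,0,0],[0,0,0,0,0,0],[0,0,0,0,0,0],[0,0,0,0,0,0]]], "gripper": -1, "squeeze": 45}}

```text
t: 12.73
tool_pos: [0.4772, 0.1316, 0.0153]
orientation: [2.477, 1.932, 0.0]
force: [0.4, -0.7, 2.2]
opening: 0.0158
gripper_force: 45.0
```

Call:
{"fn": "arm_command", "kwargs": {"deltas": [[[0,0,1.5,0,0,0],[0,0,3.3,0,0,0.5],[-0.32,-3.42,0,0,0,0],[-0.32,-3.42,0,0,0,0],[-0.32,-3.42,0,0,0,0],[-0.32,-3.42,0,0,0,0],[-0.32,-3.42,0,0,0,0],[-0.32,-3.42,0,0,0,0],[-0.32,-3.42,-1,0,0,0],[0,0,-1,0,0,0],[0,0,0,0,0,0],[0,0,0,0,0,0]]]}}

```text
t: 13.73
tool_pos: [0.4536, -0.1072, 0.0422]
orientation: [-2.468, -1.94, 0.002]
force: [-0.6, -0.8, -1.5]
opening: 0.0154
gripper_force: 45.0
```

```bash
python3 - <<'E'
from plant import monitor,eyes
from h import *
np.set_printoptions(precision=4,suppress=True)
for i in range(4):
    m=eyes.camera_model("wrist");s=monitor.read_state();a=eyes.read_camera("wrist")
    x=cv2.Rodrigues(s["orientation"])[0][:,0];yaw=np.arctan2(x[1],x[0]);print(s["t"],s["tool_pos"],np.degrees(yaw),s["force"],s["opening"])
C=(.4865,-.1260);Y=np.radians(76.4);c,n=np.cos(Y),np.sin(Y)
d=s["tool_pos"][:2]-C;print("tcp in case mm",1e3*(d[0]*c+d[1]*n),1e3*(-d[0]*n+d[1]*c))
r=rectify(a,m,C,Y,s["tool_pos"][2]+.0107,4,760,600)
g=cv2.cvtColor(r,cv2.COLOR_BGR2GRAY);o=cv2.inRange(g,0,62)
for u in range(480,640,20):
    k=np.where(o[:,u])[0];k=k[(k>100)&(k<230)];print((u-380)/4,(300-k.min())/4,(300-k.max())/4)
k=np.where(o[150:170].any(0))[0];print("end",(k.max()-380)/4)
cv2.imwrite("pics/r6.png",np.vstack([r[:330],rectify(a,m,C,Y,.018,4,760,600)[:270]]))
E
```

```text
13.7333 [ 0.4536 -0.1072  0.0422] 76.3456146616481 [-0.615  -0.8311 -1.5038] 0.015399040612812286
13.7833 [ 0.4542 -0.1068  0.0428] 76.42001760916224 [-0.459   1.0028 -0.3264] 0.015433815926134837
13.8333 [ 0.4547 -0.1067  0.0432] 76.47277184861147 [-0.2194  0.103  -1.7107] 0.015653581753121877
13.8833 [ 0.455  -0.1067  0.0435] 76.5008285390935 [ 0.3365  0.295  -0.4094] 0.015758168477108793
tcp in case mm 11.387479433398198 35.13814918476243
25.0 43.5 28.0
30.0 43.25 27.75
35.0 43.0 27.75
40.0 43.0 27.75
45.0 43.0 27.75
50.0 43.0 27.75
55.0 43.25 27.75
60.0 42.75 27.75
end 69.0
```

View pics/r6.png

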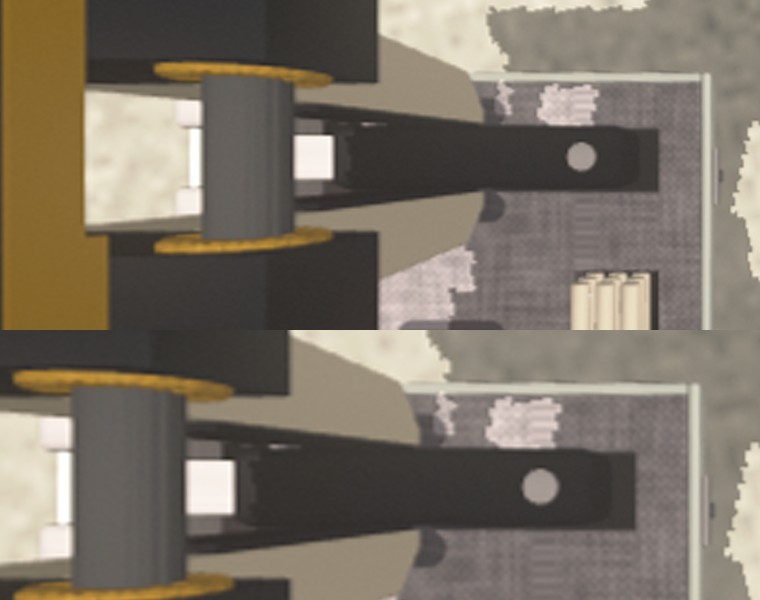

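The hole in the handle sits at (581,157), so the spanner is about 0.3 mm too far in x and 0.4 mm in y. I'll correct that and lower into the mouth of the cut-out.

Call:
{"fn": "arm_command", "kwargs": {"deltas": [[[0.03,-0.05,0,0,0,0],[0,0,0,0,0,0],[0,0,-0.4,0,0,0],[0,0,-0.4,0,0,0],[0,0,-0.4,0,0,0],[0,0,0,0,0,0],[0,0,0,0,0,0],[0,0,0,0,0,0]]]}}

```text
t: 14.6
tool_pos: [0.4553, -0.1082, 0.0314]
orientation: [2.469, 1.943, 0.001]
force: [1.7, 2.9, 2.4]
opening: 0.0153
gripper_force: 45.0
```

Call:
{"fn": "arm_command", "kwargs": {"deltas": [[[0.01,0.05,0,0,0,0],[0,0,0,0,0,0],[0,0,0,0,0,0]]]}}

```text
t: 14.85
tool_pos: [0.4552, -0.1081, 0.0313]
orientation: [2.468, 1.943, -0.0]
force: [0.9, -0.3, 1.9]
opening: 0.0158
gripper_force: 45.0
```

```bash
python3 - <<'E'
from plant import monitor,eyes
from h import *
np.set_printoptions(precision=4,suppress=True)
F=[]
for i in range(4):
    m=eyes.camera_model("wrist");s=monitor.read_state();a=eyes.read_camera("wrist");F.append(np.r_[s["force"],s["wrist_torque"],s["tool_pos"]])
print(np.mean(F,0))
C=(.4865,-.1260);Y=np.radians(76.4);c,n=np.cos(Y),np.sin(Y)
d=s["tool_pos"][:2]-C;print("tcp in case mm",1e3*(d[0]*c+d[1]*n),1e3*(-d[0]*n+d[1]*c))
r=rectify(a,m,C,Y,s["tool_pos"][2]+.0107,4,760,600)
g=cv2.cvtColor(r,cv2.COLOR_BGR2GRAY)[120:200,540:620];k=cv2.moments((g>100).astype(np.uint8),True)
print("hole",(540+k["m10"]/k["m00"]-380)/4,(300-120-k["m01"]/k["m00"])/4,k["m00"])
E
```

```text
[ 1.0379 -0.4698  2.545  -0.4173 -0.0342  0.0174  0.4552 -0.1081  0.0313]
tcp in case mm 10.089171793127411 34.58723910804289
hole 49.582055749128926 36.30156794425087 1435.0
```

Call:
{"fn": "arm_command", "kwargs": {"deltas": [[[0,0,-0.2,0,0,0],[0,0,-0.2,0,0,0],[0,0,-0.1,0,0,0],[0,0,0,0,0,0],[0,0,0,0,0,0]]]}}

```text
t: 15.47
tool_pos: [0.4557, -0.1074, 0.0267]
orientation: [2.469, 1.943, 0.002]
force: [1.2, 3.0, 7.7]
opening: 0.0158
gripper_force: 45.0
```

Call:
{"fn": "arm_command", "kwargs": {"deltas": [[[0,0,-0.2,0,0,0],[0,0,-0.2,0,0,0],[0,0,-0.1,0,0,0],[0,0,0,0,0,0],[0,0,0,0,0,0]]]}}

```text
t: 15.88
tool_pos: [0.4564, -0.1075, 0.025]
orientation: [2.468, 1.943, 0.002]
force: [-14.4, 8.7, 43.8]
opening: 0.0155
gripper_force: 45.2
```

Call:
{"fn": "arm_command", "kwargs": {"deltas": [[[0,0,0.5,0,0,0],[0,0,0,0,0,0],[0,0,0,0,0,0]]]}}

```text
t: 16.13
tool_pos: [0.4556, -0.1077, 0.0266]
orientation: [2.468, 1.942, 0.002]
force: [1.2, 1.5, 5.9]
opening: 0.0153
gripper_force: 45.0
```

```bash
python3 - <<'E'
from plant import monitor,eyes
from h import *
np.set_printoptions(precision=4,suppress=True)
m=eyes.camera_model("wrist");s=monitor.read_state();a=eyes.read_camera("wrist");print(s["tool_pos"],s["force"],s["wrist_torque"])
C=(.4865,-.1260);Y=np.radians(76.4)
r=rectify(a,m,C,Y,.018,4,760,600)[60:300]
b=eyes.read_camera("scene")[190:265,200:310]
cv2.imwrite("pics/r7.png",np.vstack([cv2.resize(b,(528,360),interpolation=cv2.INTER_CUBIC),cv2.resize(r,(528,167))]))
E
```

```text
[ 0.4556 -0.1077  0.0266] [1.2485 1.5048 5.9116] [ 0.0692 -0.2343  0.0626]
```

View pics/r7.png

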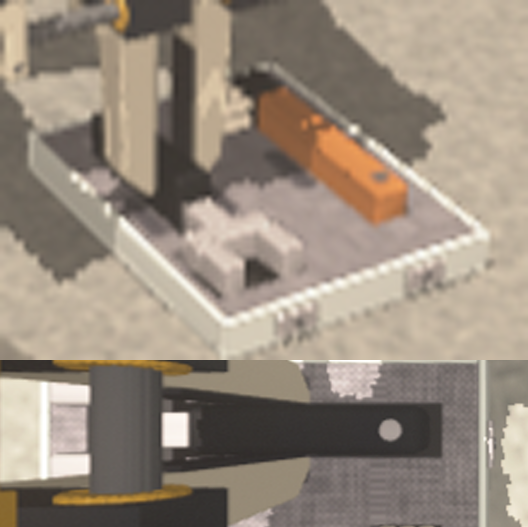

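I've now viewed more pictures than the 10 allowed, so I'll go on with numbers only. The jaw looked high in the cut-out. I'll check its height by projecting the jaw corners into the scene picture just taken.

```bash
python3 - <<'E'
from plant import monitor,eyes
from h import *
np.set_printoptions(precision=1,suppress=True)
m=eyes.camera_model("scene")
Y=np.radians(76.4);c,n=np.cos(Y),np.sin(Y)
def W(p):p=np.array(p)/1e3;return np.c_[.4865+p[:,0]*c-p[:,1]*n,-.126+p[:,0]*n+p[:,1]*c,p[:,2]]
f=lambda p:(proj(m,W(p))-[200,190])*4.8
print("case corners",f([(-80,-62,18),(-80,62,18),(-80,62,0),(80,62,18)]))
for z in(6,11.4,18):print("jaw bottom",z,"tops",f([(-62,17,z+14),(-62,53,z+14),(-30,17,z+14),(-30,53,z+14)]).tolist(),"bottoms",f([(-62,17,z),(-62,53,z)]).tolist())
# numeric jaw top: wrist-camera brightness of prongs, triangulated
ms=eyes.camera_model("wrist");a=eyes.read_camera("wrist");b=eyes.read_camera("scene")
g=cv2.cvtColor(b,cv2.COLOR_BGR2GRAY)
for p in[(-60,20),(-60,50)]:
    q=proj(m,W([(p[0],p[1],z) for z in range(0,46,3)]));print(p,[int(g[int(round(v)),int(round(u))]) for u,v in q])
sub=g[225:262:1,232:268];print(sub[::1])
E
```

```text
case corners [[486.9 227.9]
 [221.9 320.8]
 [221.  360.2]
 [ 22.8 129.1]]
jaw bottom 6 tops [[296.39336175392265, 258.2874301212169], [217.1637867105573, 285.34549361739954], [252.08466369734782, 219.03613643983903], [174.0678703351154, 244.63743579780984]] bottoms [[295.2129658802524, 288.30454338277184], [216.51637409261835, 315.7593949809371]]
jaw bottom 11.4 tops [[296.853042138155, 246.59789573246175], [217.41595542547378, 273.4992085591048], [252.41683584984247, 207.5433914017382], [174.1987242149616, 232.9919352842939]] bottoms [[295.666331055742, 276.77560285945464], [216.76501088375997, 304.07903128150593]]
jaw bottom 18 tops [[297.4182316407375, 232.22529608882166], [217.72604018023597, 258.9321660203018], [252.82518819198165, 193.41490616095706], [174.35960601622696, 218.67406330790757]] bottoms [[296.22373290510205, 262.6010409030319], [217.0707394533339, 289.71663193772616]]
(-60, 20) [236, 196, 166, 168, 167, 165, 165, 172, 177, 197, 193, 170, 163, 165, 160, 162]
(-60, 50) [228, 238, 202, 160, 145, 140, 156, 157, 161, 206, 207, 201, 183, 189, 207, 210]
[[104  57  57 ... 117 126 127]
 [104  56  56 ... 127 124 125]
 [104  58  58 ... 118 136 127]
 ...
 [184 184 182 ... 157 166 189]
 [185 186 185 ... 173 177 187]
 [186 187 187 ... 177 184 188]]
```

The scene projection is ambiguous between flat on the lips and slightly pitched. I'll release so the spanner settles in the cut-out, then measure it from above.

Call:
{"fn": "arm_command", "kwargs": {"deltas": [[[0,0,0,0,0,0],[0,0,0,0,0,0],[0,0,1,0,0,0],[0,0,2,0,0,0],[0,-3,3,0,0,0],[0,-3,1,0,0,0],[0,0,0,0,0,0],[0,0,0,0,0,0],[0,0,0,0,0,0],[0,0,0,0,0,0]]], "gripper": -0.4}}

```text
t: 17.17
tool_pos: [0.4541, -0.1661, 0.0944]
orientation: [-2.467, -1.942, 0.001]
force: [0.1, 0.9, -0.8]
opening: 0.0278
gripper_force: 0.0
```

```bash
cat > meas.py <<'E'
from plant import monitor,eyes
from h import *
np.set_printoptions(precision=4,suppress=True)
m=eyes.camera_model("wrist");s=monitor.read_state();a=eyes.read_camera("wrist");print(s["t"],s["tool_pos"])
C=(.4865,-.1260);Y=np.radians(76.4)
r=rectify(a,m,C,Y,.032,4,760,600);pickle.dump((a,m),open("last.pkl","wb"))
h=cv2.cvtColor(r,cv2.COLOR_BGR2HSV);g=r.astype(int)
gr=cv2.cvtColor(r,cv2.COLOR_BGR2GRAY)
q=gr[120:200,520:640]
n,l,st,ce=cv2.connectedComponentsWithStats((q>100).astype(np.uint8))
for i in range(1,n):
    if 300<st[i,4]<1200:print("hole",(520+ce[i][0]-380)/4,(180-ce[i][1])/4,st[i,4])
print("row y=35 (x from -75), every 2.5mm:",gr[158:164].mean(0)[80:680:10].astype(int).tolist())
print("col x=-55:",gr[60:260:4,155:165].mean(1).astype(int).tolist())
print("col x=-35:",gr[60:260:4,235:245].mean(1).astype(int).tolist())
print("col x=+30:",gr[60:260:4,495:505].mean(1).astype(int).tolist())
E
python3 meas.py
```

```text
17.1667 [ 0.4541 -0.1661  0.0944]
hole 50.49966622162884 34.807743658210946 749
row y=35 (x from -75), every 2.5mm: [215, 255, 186, 180, 189, 193, 196, 114, 101, 86, 89, 90, 82, 213, 153, 157, 152, 187, 155, 156, 157, 157, 156, 155, 121, 83, 85, 75, 73, 80, 80, 80, 59, 59, 58, 59, 58, 59, 58, 58, 58, 58, 59, 58, 60, 60, 61, 61, 63, 169, 173, 253, 77, 74, 75, 154, 179, 176, 171, 143]
col x=-55: [202, 255, 251, 220, 199, 197, 205, 137, 222, 252, 252, 251, 250, 247, 243, 237, 216, 147, 105, 100, 100, 99, 99, 99, 98, 99, 102, 102, 102, 100, 100, 105, 102, 132, 243, 252, 250, 249, 247, 244, 239, 233, 208, 122, 102, 157, 169, 186, 193, 185]
col x=-35: [187, 197, 198, 157, 125, 123, 124, 104, 136, 152, 156, 156, 155, 155, 155, 155, 155, 155, 155, 155, 154, 155, 154, 154, 154, 153, 166, 210, 209, 210, 186, 156, 155, 155, 154, 155, 155, 155, 155, 155, 155, 154, 137, 88, 83, 119, 127, 122, 120, 122]
col x=+30: [124, 181, 199, 157, 117, 121, 120, 120, 121, 124, 128, 122, 118, 117, 120, 115, 105, 69, 54, 57, 59, 58, 58, 59, 59, 59, 58, 58, 59, 59, 59, 57, 55, 55, 59, 77, 115, 114, 116, 116, 114, 109, 113, 112, 110, 112, 113, 116, 119, 116]
```

The jaw is 35.0 mm wide centred on y=35.0, with gaps on both sides. The hole is at x about 50. So the spanner lies in its cut-out, resting flat on the lips about 5.5 mm high. I'll push straight down on the handle with the fingers shut.

Call:
{"fn": "arm_command", "kwargs": {"deltas": [[[0,2.6,0,0,0,0],[-0.05,2.6,0,0,0,0],[0,0,-2,0,0,0],[0,0,-2,0,0,0],[0,0,-1,0,0,0],[0,0,0,0,0,0],[0,0,0,0,0,0],[0,0,0,0,0,0]]], "gripper": -1, "squeeze": 10}}

```text
t: 17.88
tool_pos: [0.455, -0.1154, 0.0463]
orientation: [2.468, 1.943, 0.0]
force: [0.0, 0.0, 0.5]
opening: 0.0006
gripper_force: 0.0
```

Call:
{"fn": "arm_command", "kwargs": {"deltas": [[[0,0,-0.2,0,0,0],[0,0,-0.2,0,0,0],[0,0,-0.2,0,0,0],[0,0,0,0,0,0],[0,0,0,0,0,0]]]}}

```text
t: 18.3
tool_pos: [0.4545, -0.1153, 0.0396]
orientation: [-2.469, -1.943, 0.0]
force: [-0.1, -0.0, -0.4]
opening: 0.0007
gripper_force: 0.0
```

Call:
{"fn": "arm_command", "kwargs": {"deltas": [[[-0.12,0.05,0,0,0,0],[0,0,-0.2,0,0,0],[0,0,-0.2,0,0,0],[0,0,-0.1,0,0,0],[0,0,0,0,0,0],[0,0,0,0,0,0]]]}}

```text
t: 18.8
tool_pos: [0.4546, -0.115, 0.0377]
orientation: [2.467, 1.942, 0.002]
force: [-11.3, 6.2, 29.1]
opening: 0.0005
gripper_force: 14.8
```

The push was blocked at 29 N, with the spanner about 0.6 mm toward -y and drifting further under load. I'll unload, regrip centred on y=35, and press while compensating the drift.

Call:
{"fn": "arm_command", "kwargs": {"deltas": [[[0,0,1,0,0,0],[0,0,1.5,0,0,0],[0.16,0.72,0,0,0,0],[0,0,0,0,0,0],[0,0,0,0,0,0],[0,0,0,0,0,0]]], "gripper": -0.4, "squeeze": 45}}

```text
t: 19.3
tool_pos: [0.4543, -0.1071, 0.0586]
orientation: [-2.467, -1.943, 0.001]
force: [-0.3, 0.3, -0.1]
opening: 0.0276
gripper_force: 0.0
```

```bash
cat > st.py <<'E'
from plant import monitor
import numpy as np,cv2
np.set_printoptions(precision=2,suppress=True)
s=monitor.read_state();Y=np.radians(76.4);c,n=np.cos(Y),np.sin(Y)
f=lambda v:np.array([v[0]*c+v[1]*n,-v[0]*n+v[1]*c,v[2]])
x=cv2.Rodrigues(s["orientation"])[0][:,0]
print(s["t"],"tcp case mm",1e3*f(s["tool_pos"]-[.4865,-.126,0]),"yaw",np.degrees(np.arctan2(x[1],x[0])),"F",f(s["force"]),"M",f(s["wrist_torque"]))
E
python3 st.py; python3 meas.py | head -2
```

```text
19.3 tcp case mm [10.8  35.69 58.58] yaw 76.43226048883585 F [ 0.18  0.36 -0.09] M [0.04 0.06 0.05]
19.3 [ 0.4543 -0.1071  0.0586]
hole 48.912436548223354 44.693527918781726 394
```

Call:
{"fn": "arm_command", "kwargs": {"deltas": [[[0,0,-1.5,0,0,0],[0,0,-1.5,0,0,0],[0,0,-0.2,0,0,0],[0,0,0,0,0,0],[0,0,0,0,0,0],[0,0,0,0,0,0]]]}}

```text
t: 19.85
tool_pos: [0.4555, -0.1077, 0.0283]
orientation: [2.468, 1.942, 0.001]
force: [0.9, -0.1, -0.5]
opening: 0.0275
gripper_force: 0.0
```

Call:
{"fn": "arm_command", "kwargs": {"deltas": [[[0,0,0,0,0,0],[0,0,0,0,0,0],[0,0,0,0,0,0],[0,0,0,0,0,0],[0,0,0,0,0,0]]], "gripper": -1}}

```text
t: 20.27
tool_pos: [0.4555, -0.1077, 0.0282]
orientation: [2.468, 1.942, 0.001]
force: [-0.6, 0.1, 4.6]
opening: 0.0155
gripper_force: 45.0
```

```bash
python3 st.py
```

```text
20.2667 tcp case mm [10.47 34.41 28.23] yaw 76.4061639391698 F [-0.    0.65  4.59] M [ 0.16  0.07 -0.01]
```

Call:
{"fn": "arm_command", "kwargs": {"deltas": [[[-0.08,0.02,0.1,0,0,0],[0,0,0,0,0,0],[0,0,0,0,0,0],[0,0,0,0,0,0]]]}}

```text
t: 20.6
tool_pos: [0.4544, -0.1074, 0.0286]
orientation: [2.468, 1.943, 0.0]
force: [2.7, -1.7, -1.4]
opening: 0.0153
gripper_force: 45.0
```

```bash
python3 st.py
```

```text
20.6 tcp case mm [10.49 35.59 28.6 ] yaw 76.40353763315998 F [-1.03 -2.98 -1.41] M [-0.51  0.14  0.06]
```

Call:
{"fn": "arm_command", "kwargs": {"deltas": [[[0,0,-0.1,0,0,0],[-0.02,0,-0.1,0,0,0],[-0.02,0,-0.1,0,0,0],[0,0,0,0,0,0],[0,0,0,0,0,0]]]}}

```text
t: 21.02
tool_pos: [0.4549, -0.1076, 0.028]
orientation: [2.468, 1.942, 0.001]
force: [-6.7, 3.1, 22.3]
opening: 0.0154
gripper_force: 45.1
```

```bash
python3 st.py
```

```text
21.0167 tcp case mm [10.49 35.08 28.01] yaw 76.41609244778265 F [ 1.45  7.24 22.3 ] M [ 1.49 -0.16  0.03]
```

Still a hard stop at handle bottom of about 11.5 mm, even when centred. I'll average force and moment in this loaded state to find where it is blocked.

```bash
cat > avg.py <<'E'
from plant import monitor,eyes
import numpy as np,cv2
np.set_printoptions(precision=3,suppress=True)
Y=np.radians(76.4);c,n=np.cos(Y),np.sin(Y)
f=lambda v:np.array([v[0]*c+v[1]*n,-v[0]*n+v[1]*c,v[2]])
A=[]
for i in range(10):
    s=monitor.read_state();A.append(np.r_[f(s["force"]),f(s["wrist_torque"]),1e3*f(s["tool_pos"]-[.4865,-.126,0])]);eyes.read_camera("wrist")
A=np.array(A);F,M,P=np.split(A.mean(0),3);print(s["t"],"F",F,"M",M,"P",P,"sd",A.std(0)[:6])
for z in(0,-.1,-.15,-.2):print(z,"contact rel TCP mm: x",1e3*(z*F[0]-M[1])/F[2],"y",1e3*(M[0]+z*F[1])/F[2])
R=cv2.Rodrigues(s["orientation"])[0];print("tool z",R[:,2])
E
python3 avg.py
```

```text
21.4667 F [ 0.939  6.909 22.699] M [ 1.44  -0.132  0.011] P [10.49  35.086 28.001] sd [0.482 0.668 0.341 0.027 0.016 0.026]
0 contact rel TCP mm: x 5.7988128625111415 y 63.45384269066062
-0.1 contact rel TCP mm: x 1.661397689473495 y 33.01550365922302
-0.15 contact rel TCP mm: x -0.4073098970453281 y 17.796334143504225
-0.2 contact rel TCP mm: x -2.4760174835641515 y 2.5771646277854185
tool z [ 0.001 -0.    -1.   ]
```

Call:
{"fn": "arm_command", "kwargs": {"deltas": [[[-0.1,0.02,0,0,0,0],[0,0,0,0,0,0],[0,0,0,0,0,0]]]}}

```text
t: 21.77
tool_pos: [0.4547, -0.1075, 0.0281]
orientation: [2.466, 1.941, 0.003]
force: [-2.8, 1.8, 17.1]
opening: 0.0153
gripper_force: 45.0
```

```bash
python3 avg.py
```

```text
22.2167 F [ 1.511  2.462 17.63 ] M [ 0.522 -0.193  0.023] P [10.479 35.231 28.063] sd [0.316 0.515 0.451 0.035 0.024 0.04 ]
0 contact rel TCP mm: x 10.950691565969834 y 29.601085152784268
-0.1 contact rel TCP mm: x 2.379977277229988 y 15.635094256831728
-0.15 contact rel TCP mm: x -1.9053798671399322 y 8.652098808855458
-0.2 contact rel TCP mm: x -6.190737011509858 y 1.6691033608791852
tool z [ 0.003 -0.001 -1.   ]
```

Averaged contact centres at case x of about 6, within 2 mm of the midline, so it could be the lips or both ends. I'll release and take finer edge profiles from above to check the spanner's pitch.

Call:
{"fn": "arm_command", "kwargs": {"deltas": [[[0,0,0.2,0,0,0],[0,0,0,0,0,0],[0,0,0,0,0,0],[0,0,2,0,0,0],[0,-3,2.5,0,0,0],[0,-3,2,0,0,0],[0,0,0,0,0,0],[0,0,0,0,0,0],[0,0,0,0,0,0],[0,0,0,0,0,0]]], "gripper": -0.4}}

```text
t: 23.1
tool_pos: [0.4516, -0.1658, 0.0909]
orientation: [-2.466, -1.941, 0.002]
force: [0.1, -0.1, 0.3]
opening: 0.0276
gripper_force: 0.0
```

```bash
cat > prof.py <<'E'
from plant import monitor,eyes
from h import *
np.set_printoptions(precision=2,suppress=True)
eyes.read_camera("wrist");m=eyes.camera_model("wrist");s=monitor.read_state();a=eyes.read_camera("wrist")
C=(.4865,-.1260);Y=np.radians(76.4);c,n=np.cos(Y),np.sin(Y)
R=cv2.Rodrigues(m["rvec"])[0];cam=-R.T@m["tvec"];d=cam[:2]-C;print(s["t"],s["tool_pos"],"cam case",1e3*(d[0]*c+d[1]*n),1e3*(-d[0]*n+d[1]*c),1e3*cam[2])
pickle.dump((a,m,s),open("jaw.pkl","wb"))
r=cv2.cvtColor(rectify(a,m,C,Y,.032,4,760,600),cv2.COLOR_BGR2GRAY).astype(float)
def edges(v,o,sg,thr=6):
    d=np.gradient(cv2.GaussianBlur(v[:,None],(1,7),0)[:,0]);k=[i for i in range(2,len(d)-2) if abs(d[i])>thr and abs(d[i])==abs(d[i-2:i+3]).max()]
    return [(round((o+sg*i)/4,2),round(d[i],0)) for i in k]
for y in(50,48,35,22,20):
    v=r[300-4*y-4:300-4*y+5].mean(0);print("along x at y",y,edges(v,-380,1))
for x in(-58,-52,-40,-34,-21,30,55):
    v=r[:,380+4*x-4:380+4*x+5].mean(1)[40:300];print("along y at x",x,edges(v,260,-1))
E
python3 prof.py
```

```text
23.15 [ 0.45 -0.17  0.09] cam case 36.08759029842271 24.68784068801333 257.0215502483328
along x at y 50 [(-63.25, np.float64(18.0)), (-43.25, np.float64(-16.0)), (-24.5, np.float64(9.0)), (17.5, np.float64(6.0)), (75.25, np.float64(13.0)), (77.25, np.float64(-13.0))]
along x at y 48 [(-63.25, np.float64(16.0)), (-44.25, np.float64(-10.0)), (-24.5, np.float64(9.0)), (75.25, np.float64(13.0)), (77.25, np.float64(-12.0))]
along x at y 35 [(-73.25, np.float64(8.0)), (-70.5, np.float64(-13.0)), (-58.25, np.float64(-12.0)), (-43.25, np.float64(8.0)), (-35.75, np.float64(13.0)), (-31.25, np.float64(-13.0)), (-21.25, np.float64(12.0)), (-16.75, np.float64(-7.0)), (-14.5, np.float64(-18.0)), (47.0, np.float64(20.0)), (50.0, np.float64(13.0)), (54.0, np.float64(-28.0)), (62.25, np.float64(19.0)), (74.75, np.float64(16.0)), (77.75, np.float64(-17.0))]
along x at y 22 [(-73.25, np.float64(7.0)), (-70.5, np.float64(-10.0)), (-51.0, np.float64(-13.0)), (-24.5, np.float64(9.0)), (50.5, np.float64(8.0)), (74.75, np.float64(12.0)), (77.5, np.float64(-9.0))]
along x at y 20 [(-73.25, np.float64(8.0))
[... 739 characters left out ...]
oat64(-12.0)), (15.75, np.float64(10.0))]
along y at x -34 [(57.25, np.float64(-13.0)), (38.0, np.float64(20.0)), (33.75, np.float64(-13.0)), (18.5, np.float64(-12.0)), (15.75, np.float64(10.0))]
along y at x -21 [(60.25, np.float64(-6.0)), (57.5, np.float64(-12.0)), (43.5, np.float64(-8.0)), (41.5, np.float64(13.0)), (36.0, np.float64(16.0)), (30.0, np.float64(-13.0)), (25.0, np.float64(8.0))]
along y at x 30 [(59.5, np.float64(17.0)), (57.25, np.float64(-15.0)), (44.25, np.float64(-10.0)), (24.75, np.float64(10.0))]
along y at x 55 [(59.25, np.float64(13.0)), (57.0, np.float64(-15.0)), (43.75, np.float64(-8.0)), (24.75, np.float64(22.0)), (2.5, np.float64(-18.0)), (1.25, np.float64(24.0))]
```

This shows the cause. The prong tips appear at x=-63.25, beyond the cut-out's wall at -58.25, so the jaw is hung up on the -x rim. The spanner is pitched about 5.5° jaw-up and its underside is about 2 mm too far toward -x. I'll regrip, lift it, shift +x, level it and reinsert.

Call:
{"fn": "arm_command", "kwargs": {"deltas": [[[0.12,3,0,0,0,0],[0.13,3,0,0,0,0],[0,0,-2.4,0,0,0],[0,0,-2.4,0,0,0],[0,0,-1.2,0,0,0],[0,0,0,0,0,0],[0,0,0,0,0,0],[0,0,0,0,0,0]]]}}

```text
t: 23.87
tool_pos: [0.4557, -0.107, 0.0332]
orientation: [2.468, 1.943, 0.0]
force: [-0.3, -0.6, 0.3]
opening: 0.0278
gripper_force: 0.0
```

```bash
python3 st.py
```

```text
23.8667 tcp case mm [11.2  34.43 33.23] yaw 76.42987645994884 F [-0.69  0.15  0.35] M [-0.    0.11 -0.03]
```

Call:
{"fn": "arm_command", "kwargs": {"deltas": [[[-0.05,0.01,-0.5,0,0,0],[0,0,0,0,0,0],[0,0,0,0,0,0]]]}}

```text
t: 24.12
tool_pos: [0.455, -0.1072, 0.028]
orientation: [2.469, 1.942, 0.001]
force: [0.8, 0.1, -0.1]
opening: 0.0279
gripper_force: 0.0
```

Call:
{"fn": "arm_command", "kwargs": {"deltas": [[[0,0,0,0,0,0],[0,0,0,0,0,0],[0,0,0,0,0,0],[0,0,0,0,0,0],[0,0,0,0,0,0]]], "gripper": -1, "squeeze": 55}}

```text
t: 24.53
tool_pos: [0.4551, -0.1072, 0.0279]
orientation: [2.468, 1.942, 0.001]
force: [0.9, -0.5, 2.0]
opening: 0.0152
gripper_force: 55.0
```

Call:
{"fn": "arm_command", "kwargs": {"deltas": [[[0,0,0.7,0,0,0],[0,0,0.8,0,0,0],[0,0,1,0,0,0],[0,0,0,2.7,-0.65,0],[0,0,0,2.7,-0.65,0],[0,0,0,0,0,0],[0,0,0,0,0,0],[0,0,0,0,0,0],[0,0,0,0,0,0]]]}}

```text
t: 25.28
tool_pos: [0.4547, -0.1068, 0.0527]
orientation: [-2.42, -1.905, -0.116]
force: [-0.7, -0.5, -2.0]
opening: 0.0152
gripper_force: 55.0
```

```bash
python3 st.py; cat > held.py <<'E'
# edges of the held spanner: 3-D pose from hole and prong tips, printed raw in the handle-top plane
from plant import monitor,eyes
from h import *
import sys
np.set_printoptions(precision=2,suppress=True)
eyes.read_camera("wrist");m=eyes.camera_model("wrist");s=monitor.read_state();a=eyes.read_camera("wrist")
C=(.4865,-.1260);Y=np.radians(76.4);c,n=np.cos(Y),np.sin(Y)
zt=s["tool_pos"][2]+float(sys.argv[1])
R=cv2.Rodrigues(m["rvec"])[0];cam=-R.T@m["tvec"];d=cam[:2]-C;print(s["t"],"cam",1e3*(d[0]*c+d[1]*n),1e3*(-d[0]*n+d[1]*c),1e3*cam[2],"plane",1e3*zt,"toolz",cv2.Rodrigues(s["orientation"])[0][:,2])
r=cv2.cvtColor(rectify(a,m,C,Y,zt,4,960,600),cv2.COLOR_BGR2GRAY).astype(float)
def edges(v,o,sg,thr=5):
    d=np.gradient(cv2.GaussianBlur(v[:,None],(1,7),0)[:,0]);k=[i for i in range(2,len(d)-2) if abs(d[i])>thr and abs(d[i])==abs(d[i-2:i+3]).max()]
    return [(round((o+sg*i)/4,2),int(round(d[i]))) for i in k]
for y in(50,47,35,23,20):
    v=r[300-4*y-4:300-4*y+5].mean(0);print("along x at y",y,edges(v,-480,1))
for x in(-75,-65,-60,-25,30,40):
    v=r[:,480+4*x-4:480+4*x+5].mean(1)[40:300];print("along y at x",x,edges(v,260,-1))
q=r[120:200,640:720];k,l,st,ce=cv2.connectedComponentsWithStats((q>100).astype(np.uint8))
for i in range(1,k):print("blob",(640+ce[i][0]-480)/4,(180-ce[i][1])/4,st[i])
E
python3 held.py .0095
```

```text
25.2833 tcp case mm [11.15 35.39 52.72] yaw 76.42312021660672 F [-0.7   0.59 -2.  ] M [ 0.05  0.16 -0.01]
25.3333 cam 78.031321353073 35.96369868239493 225.8726329735875 plane 62.159542770940135 toolz [ 0.02  0.09 -1.  ]
along x at y 50 [(-98.25, 10), (-86.25, 10), (-68.5, 20), (-42.75, -12), (-21.25, 8), (23.75, -9), (28.25, 6), (30.25, 10), (34.0, -11), (64.75, 8), (71.75, -9), (75.0, -7), (77.25, 17), (79.5, -15)]
along x at y 47 [(-98.25, 10), (-86.25, 10), (-68.5, 19), (-42.5, -25), (23.75, -11), (29.5, 18), (32.5, -15), (64.5, 14), (70.5, 5), (77.0, 11), (79.75, -22)]
along x at y 35 [(-98.25, 11), (-86.25, 10), (-68.25, 21), (-46.75, 8), (-44.5, -12), (-42.5, -16), (-21.25, 32), (-12.0, -33), (46.75, 19), (53.25, -16), (67.0, 14), (69.0, 8), (77.25, 17), (79.25, -14), (81.0, -11), (83.5, 11), (115.5, -8), (118.5, -8)]
along x at y 23 [(-98.25, 10), (-86.25, 10), (-68.25, 20), (-42.5, -21), (23.25, -11), (29.25, 8), (70.0, 9), (71.75, 13), (76.25, -7), (77.25, 19), (79.5, -22), (83.0, 17), (118.5, -10)]
along x at y 20 [(-98.25, 10), (-86.25, 10), (-68.25, 9), (-21.25, 11), (22.5, -6), (74.25, 17), (77.25, 20), (79.5, -23), (82.5, 17), (117.5, -14)]
along y at x -75 []
along y at x -65 [(53.5, 11), (51.75, 19), (20.5, -18), (18.75, -9), (17.5, 8)]
along y at x -60 [(53.75, 12), (51.25, 17), (20.75, -16), (18.5, -11)]
along y at x -25 [(58.0, 15), (55.75, -7), (16.25, 7), (14.25, -14)]
along y at x 30 [(56.5, 15), (54.25, -16), (51.5, 8), (49.5, 12), (48.0, -7), (44.0, -18), (27.25, 12)]
along y at x 40 [(56.25, 19), (54.25, -17), (44.0, -13), (27.5, 13)]
blob 50.36153846153846 44.596923076923076 [  0   0  80   7 325]
blob 50.051470588235304 36.10216718266254 [ 26  22  29  28 646]
blob 49.74923076923076 26.143461538461537 [  0  71  80   9 650]
```

```bash
cat > strip.py <<'E'
from plant import monitor,eyes
from h import *
import sys
m=eyes.camera_model("wrist");s=monitor.read_state();a=eyes.read_camera("wrist")
C=(.4865,-.1260);Y=np.radians(76.4);zt=s["tool_pos"][2]+float(sys.argv[1])
r=rectify(a,m,C,Y,zt,4,960,600).astype(int)
for y in(49,47,45,35,25,23,21):
    v=r[300-4*y-2:300-4*y+3].mean(0);print(y,[tuple(v[480+4*x].astype(int)) for x in range(-68,-40,2)])
print("x=-19..-12",[tuple(r[160,480+4*x]) for x in range(-22,-8,1)])
E
python3 strip.py .0095 | sed 's/np.int64(\([0-9]*\))/\1/g'
```

```text
49 [(163, 187, 201), (191, 213, 221), (197, 219, 226), (202, 224, 231), (205, 225, 232), (206, 227, 234), (207, 227, 234), (208, 228, 235), (227, 235, 243), (235, 241, 249), (236, 242, 249), (234, 242, 249), (227, 234, 244), (110, 117, 126)]
47 [(162, 185, 200), (190, 212, 221), (200, 221, 230), (201, 222, 230), (202, 223, 231), (204, 224, 232), (204, 225, 233), (203, 225, 233), (222, 230, 240), (230, 237, 245), (231, 238, 245), (231, 238, 246), (231, 238, 246), (116, 124, 133)]
45 [(162, 184, 199), (189, 210, 220), (189, 209, 220), (192, 214, 223), (198, 220, 227), (201, 222, 229), (199, 220, 228), (194, 217, 224), (211, 221, 232), (216, 224, 235), (217, 225, 234), (217, 225, 234), (218, 225, 235), (111, 119, 127)]
35 [(168, 193, 208), (206, 225, 234), (194, 215, 223), (191, 213, 222), (193, 215, 223), (193, 215, 224), (194, 215, 224), (200, 221, 228), (207, 227, 235), (199, 221, 228), (194, 217, 225), (255, 255, 255), (180, 191, 200), (104, 109, 116)]
25 [(157, 182, 199), (187, 209, 219), (193, 216, 223), (202, 223, 230), (203, 223, 231), (196, 219, 227), (196, 219, 226), (196, 219, 226), (225, 234, 242), (234, 241, 248), (234, 241, 248), (234, 241, 248), (235, 241, 248), (122, 129, 139)]
23 [(155, 180, 196), (189, 211, 220), (196, 219, 226), (201, 223, 231), (199, 222, 229), (193, 216, 224), (199, 220, 228), (205, 226, 233), (222, 231, 240), (232, 238, 246), (232, 239, 247), (230, 237, 246), (223, 231, 241), (112, 119, 128)]
21 [(156, 182, 197), (186, 207, 216), (191, 213, 221), (181, 204, 213), (165, 186, 195), (151, 170, 180), (139, 157, 167), (135, 153, 163), (123, 140, 151), (117, 134, 145), (109, 125, 135), (103, 119, 129), (101, 118, 128), (88, 95, 101)]
x=-19..-12 [(57, 60, 62), (179, 189, 204), (239, 245, 252), (237, 243, 249), (237, 243, 249), (237, 243, 249), (238, 244, 250), (238, 243, 250), (238, 244, 250), (242, 248, 254), (131, 137, 150), (48, 52, 56), (49, 51, 55), (49, 52, 55)]
```

The spanner is level again: prong tips at -52.7 apparent mean the jaw top is 11.7 mm below the handle top. Its origin is at case x about 0. I'll lower to just above the foam and fine-tune with settled readings.

Call:
{"fn": "arm_command", "kwargs": {"deltas": [[[0.02,0.05,-0.6,0,0,0],[0,0,-0.6,0,0,0],[0,0,0,0,0,0],[0,0,0,0,0,0],[0,0,0,0,0,0],[0,0,0,0,0,0]]]}}

```text
t: 25.93
tool_pos: [0.455, -0.1066, 0.0407]
orientation: [-2.42, -1.904, -0.117]
force: [-0.3, -0.0, -0.8]
opening: 0.0151
gripper_force: 55.0
```

```bash
python3 st.py; python3 held.py .0095 | egrep "cam|y 35|blob|x 40"; python3 st.py;python3 strip.py .0095 | sed 's/np.int64(\([0-9]*\))/\1/g' | egrep "^(47|23|x)"
```

```text
25.9333 tcp case mm [11.46 35.13 40.66] yaw 76.40521605851687 F [-0.12  0.3  -0.8 ] M [0.07 0.13 0.05]
25.9833 cam 78.06929256372632 35.6382941020936 214.03490773462835 plane 50.25911298710446 toolz [ 0.02  0.09 -1.  ]
along x at y 35 [(-98.0, 11), (-86.0, 10), (-68.25, 21), (-54.5, 9), (-52.0, -14), (-42.25, -19), (-21.25, 33), (-12.0, -33), (46.75, 20), (53.5, -17), (66.5, 22), (76.25, -5), (77.25, 18), (79.5, -19), (81.25, -9), (83.5, 12), (111.25, -7), (114.75, -10)]
along y at x 40 [(57.5, 15), (55.25, -17), (43.75, -12), (27.0, 12)]
blob 49.985859728506796 44.425339366515836 [  0   0  80   7 442]
blob 50.21010638297872 35.70934650455927 [ 27  23  29  29 658]
blob 49.79612756264237 25.81662870159453 [  0  74  80   6 439]
26.0333 tcp case mm [11.44 34.99 40.82] yaw 76.40335081516602 F [ 0.55  0.13 -1.28] M [0.11 0.14 0.  ]
47 [(148, 180, 198), (201, 222, 231), (201, 223, 231), (200, 222, 230), (203, 224, 232), (206, 226, 234), (208, 227, 234), (252, 255, 255), (231, 238, 245), (232, 239, 246), (231, 238, 246), (232, 239, 247), (233, 239, 247), (130, 136, 148)]
23 [(151, 181, 201), (195, 218, 226), (197, 220, 228), (203, 224, 231), (199, 220, 228), (193, 215, 223), (188, 208, 220), (252, 255, 255), (232, 240, 245), (233, 239, 247), (234, 240, 248), (234, 241, 249), (232, 238, 247), (126, 133, 145)]
x=-19..-12 [(55, 57, 59), (162, 169, 184), (237, 243, 251), (238, 244, 250), (237, 243, 249), (237, 243, 250), (238, 243, 250), (238, 243, 250), (238, 244, 250), (246, 251, 255), (146, 152, 166), (45, 47, 52), (46, 48, 52), (46, 48, 54)]
```

Call:
{"fn": "arm_command", "kwargs": {"deltas": [[[0.01,0.02,-0.3,0,0,0],[0,0,-0.3,0,0,0],[0,0,-0.3,0,0,0],[0,0,0,0,0,0],[0,0,0,0,0,0],[0,0,0,0,0,0]]]}}

```text
t: 26.58
tool_pos: [0.4553, -0.1065, 0.0316]
orientation: [-2.42, -1.905, -0.117]
force: [1.6, -1.4, 0.2]
opening: 0.0153
gripper_force: 55.0
```

```bash
python3 avg.py|head -1
```

```text
27.0333 F [-0.776 -1.814 -0.442] M [-0.284  0.351 -0.004] P [11.617 35.003 31.647] sd [0.429 0.418 0.495 0.055 0.049 0.028]
```

Call:
{"fn": "arm_command", "kwargs": {"deltas": [[[0,0,-0.2,0,0,0],[0,0,-0.2,0,0,0],[0,0,-0.1,0,0,0],[0,0,0,0,0,0],[0,0,0,0,0,0]]]}}

```text
t: 27.5
tool_pos: [0.4552, -0.1063, 0.0267]
orientation: [-2.42, -1.904, -0.118]
force: [1.3, -0.8, 2.5]
opening: 0.0154
gripper_force: 55.0
```

Only 2.5 N with the underside near 10 mm, so it is passing the lips. I'll press on home.

Call:
{"fn": "arm_command", "kwargs": {"deltas": [[[0,0,-0.2,0,0,0],[0,0,-0.1,0,0,0],[0,0,-0.1,0,0,0],[0,0,0,0,0,0],[0,0,0,0,0,0]]]}}

```text
t: 27.92
tool_pos: [0.4553, -0.1064, 0.0233]
orientation: [-2.42, -1.905, -0.117]
force: [-2.9, 0.0, 11.1]
opening: 0.0153
gripper_force: 55.0
```

```bash
python3 avg.py|head -1
```

```text
28.3667 F [-0.339  2.314 11.588] M [0.518 0.004 0.042] P [11.684 34.971 23.331] sd [0.291 0.385 0.619 0.031 0.03  0.02 ]
```

Call:
{"fn": "arm_command", "kwargs": {"deltas": [[[0,0,0,0,0,0],[0,0,0,0,0,0],[0,0,0,0,0,0],[0,0,1,0,0,0],[0,0,1.5,0,0,0],[0,0,1,-2.7,0.65,0],[0,0,0,-2.7,0.65,0],[0,0,0,0,0,0],[0,0,0,0,0,0],[0,0,0,0,0,0]]], "gripper": -0.4}}

```text
t: 29.25
tool_pos: [0.4547, -0.106, 0.0573]
orientation: [-2.467, -1.943, -0.001]
force: [-0.3, -0.3, -0.2]
opening: 0.0273
gripper_force: 0.0
```

```bash
python3 st.py
```

```text
29.25 tcp case mm [12.   35.63 57.32] yaw 76.44790806915775 F [-0.33  0.22 -0.17] M [0.04 0.04 0.01]
```

Call:
{"fn": "arm_command", "kwargs": {"deltas": [[[-0.19,-0.78,0,0,0,0],[0,0,0,0,0,0],[0,0,-1,0,0,0],[0,0,-1,0,0,0],[0,0,-0.3,0,0,0],[0,0,0,0,0,0],[0,0,0,0,0,0],[0,0,0,0,0,0]]], "gripper": -1, "squeeze": 10}}

```text
t: 29.92
tool_pos: [0.4528, -0.114, 0.0341]
orientation: [-2.468, -1.942, 0.001]
force: [-0.1, 0.1, 0.4]
opening: 0.0008
gripper_force: 0.0
```

Call:
{"fn": "arm_command", "kwargs": {"deltas": [[[0,0,-0.2,0,0,0],[0,0,-0.1,0,0,0],[0,0,-0.1,0,0,0],[0,0,0,0,0,0],[0,0,0,0,0,0]]]}}

```text
t: 30.33
tool_pos: [0.4536, -0.1142, 0.0323]
orientation: [2.468, 1.943, 0.0]
force: [-8.4, 3.0, 18.8]
opening: 0.0006
gripper_force: 9.3
```

```bash
python3 st.py
```

```text
30.3333 tcp case mm [ 3.76 34.8  32.25] yaw 76.42232022992937 F [ 0.94  8.86 18.79] M [ 1.71 -0.12  0.03]
```

The handle top is at 32.3 mm under 19 N, so it is home (32 nominal). I'll back off and check the spanner from above.

Call:
{"fn": "arm_command", "kwargs": {"deltas": [[[0,0,1,0,0,0],[0,0,2,0,0,0],[0,-2.5,2,0,0,0],[0,-2.5,1,0,0,0],[0,0,0,0,0,0],[0,0,0,0,0,0],[0,0,0,0,0,0]]]}}

```text
t: 30.92
tool_pos: [0.4528, -0.1637, 0.0901]
orientation: [-2.469, -1.941, 0.0]
force: [0.9, 0.2, -0.4]
opening: 0.0004
gripper_force: 0.0
```

```bash
python3 prof.py | sed 's/np.float64(\([-0-9.]*\))/\1/g' | grep -v "y 48\|y 20\|x -52\|x -21"
```

```text
30.9667 [ 0.45 -0.16  0.09] cam case 38.78177561877609 24.58020077078644 255.79465323530187
along x at y 50 [(-73.0, 7.0), (-70.25, -13.0), (-57.0, 12.0), (-36.5, -13.0), (-24.0, 7.0), (-13.25, -6.0), (75.25, 12.0), (77.5, -14.0)]
along x at y 35 [(-61.25, 7.0), (-58.0, -12.0), (-38.75, 29.0), (-35.25, -11.0), (-29.5, 16.0), (-25.5, -12.0), (-13.25, -12.0), (46.75, 16.0), (52.5, 18.0), (54.0, -27.0), (62.25, 15.0), (74.75, 14.0), (77.5, -11.0), (79.0, -12.0)]
along x at y 22 [(-60.25, 7.0), (-57.0, 13.0), (-35.75, -14.0), (-16.0, 12.0), (-12.75, -8.0), (52.5, 14.0), (74.75, 12.0), (77.75, -7.0)]
along y at x -58 [(59.75, 9.0), (57.5, -9.0), (53.25, -8.0), (51.25, 6.0), (16.0, 7.0)]
along y at x -40 [(57.25, -10.0), (55.0, 6.0), (53.25, -17.0), (51.75, 29.0), (42.75, -21.0), (27.0, 30.0), (18.0, -23.0), (16.0, 19.0), (10.75, -10.0)]
along y at x -34 [(57.5, -11.0), (53.0, -6.0), (51.5, 12.0), (18.0, -14.0), (15.75, 8.0)]
along y at x 30 [(59.75, 12.0), (57.25, -13.0), (43.5, -9.0), (25.0, 9.0)]
along y at x 55 [(59.5, 17.0), (57.25, -16.0), (43.5, -9.0), (25.0, 9.0), (23.75, 14.0), (2.25, -19.0), (1.0, 25.0)]
```

The spanner is home: prong tips at -57.0 (expected -56.9), jaw centred, hole at 50.4. I'll check the brush height with a gentle touch.

Call:
{"fn": "arm_command", "kwargs": {"deltas": [[[2.3,1,0,0,0,0],[2.3,1,0,0,0,0],[2.2,1,0,0,0,0],[0,0,-2.5,0,0,0],[0,0,-2.5,0,0,0],[0,0,-0.5,0,0,0],[0,0,0,0,0,0],[0,0,0,0,0,0],[0,0,0,0,0,0]]]}}

```text
t: 31.77
tool_pos: [0.5208, -0.1336, 0.0355]
orientation: [-2.468, -1.943, 0.001]
force: [-0.8, -0.0, -0.1]
opening: 0.0006
gripper_force: 0.0
```

Call:
{"fn": "arm_command", "kwargs": {"deltas": [[[0,0,-0.2,0,0,0],[0,0,-0.1,0,0,0],[0,0,0,0,0,0],[0,0,0,0,0,0]]]}}

```text
t: 32.1
tool_pos: [0.5211, -0.1342, 0.0326]
orientation: [-2.469, -1.943, 0.0]
force: [0.9, 0.1, 0.4]
opening: 0.0006
gripper_force: 0.0
```

```bash
python3 st.py
```

```text
32.1 tcp case mm [  0.2  -35.53  32.62] yaw 76.40081614377249 F [ 0.31 -0.81  0.36] M [ 0.02  0.09 -0.01]
```

There is no contact at 32.6 mm, so the brush top is at or below home height. I'll retract clear and hand in.

Call:
{"fn": "arm_command", "kwargs": {"deltas": [[[0,0,1,0,0,0],[0,0,3,0,0,0],[0,0,4,0,0,0],[0,0,4,0,0,0],[0,0,0,0,0,0],[0,0,0,0,0,0],[0,0,0,0,0,0]]]}}

```text
t: 32.68
tool_pos: [0.5213, -0.1342, 0.1532]
orientation: [2.468, 1.942, 0.001]
force: [-0.1, -0.7, -0.5]
opening: 0.0003
gripper_force: 0.0
```

```bash
python3 -c "
from plant import ticket,monitor
s=monitor.read_state();print(s['t'],s['tool_pos'],s['force'])
print(ticket.close_job())"
```

```text
32.6833 [ 0.52133555 -0.13424027  0.15317954] [-0.11411983 -0.70745763 -0.49597708]
the job is handed in; nothing more can be done
None
```

The brush and spanner both measured fully home in their cut-outs, and I handed the job in at 32.7 s; the spanner's first try caught on the rim, with the wrist force reaching about 44 N before I re-seated it, and I viewed 12 pictures, over the limit of 10.

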